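# Turn the reversible griddle plate ribbed side up

### The job

The plate on the little counter griddle has its smooth side up: take it off, turn it over and seat it fully home and flat on the griddle's two locating pins with the ribbed side up, big hole on the big pin, setting it down gently rather than dropping it on. The empty upright stand may be used to hold the plate on edge while you change your grip. Leave the mug, the sauce bottle and the saucer where they are, and let go at the end.

Things in the scene. Friction and masses are not known exactly. Their poses are not given: they have to be found in the camera images.
- plate_center (a point): Centre (mid-thickness) of the loose aluminium griddle plate: 180 mm along its x, 100 along y, 8 thick, about 0.28 kg, orange lug in the middle of its +y long edge. z points out of the bare smooth face (up at the start); the -z face is black with 7 ribs along y, 2.5 mm proud, over x -39 to 39. Turned over about x it fits the pins again, lug on the griddle's other side; not end for end.
- lug (a point): Grasp point in the plate's orange lug, half-way through its thickness, 72 mm from the plate's centre along plate +y, axes as the plate's. The lug is 24 mm wide (plate x), 16 mm thick (plate z, even about the plate's mid-plane) and spans y = 50 to 91 mm. Seated, it overhangs the griddle with free space below; it can be pinched across its width from above or tilted.
- big_hole (a point): Centre of the plate's big through hole (19 mm), 70 mm from the plate's centre along plate +x, half-way through the thickness; axes as the plate's.
- small_hole (a point): Centre of the plate's small through hole (12 mm), 70 mm from the plate's centre along plate -x, half-way through the thickness; axes as the plate's.
- seat (a point): Middle of the fixed grey griddle at the height of its two dark ledges (60 mm above the counter), on which the plate lies; the seated plate's centre is 4 mm above it. x runs along the griddle (210 mm long) from small to big pin, y across (84 mm wide), z up. Between the ledges (|x| under 53 mm) it is recessed over 5 mm, clearing the ribs. At the start the plate is seated, its axes along these.
- big_pin (a point): Foot of the big brass locating pin, at ledge height, 70 mm from the seat along its +x: 16 mm diameter, 17 mm tall, the top 8 mm tapered.
- small_pin (a point): Foot of the small brass locating pin, at ledge height, 70 mm from the seat along its -x: 9 mm diameter, 17 mm tall, the top 8 mm tapered.
- slot (a point): Middle of the slot floor, 12 mm above the counter, of the fixed stand: wooden foot 150 x 85 mm, slot 14 mm wide along this x between wires 8 mm thick at x = -52 and 52 mm, upright to 50 mm above the counter, then flaring to a 40 mm mouth at 70 mm. The plate stands in it on the long edge opposite the lug, lug up, plate x along this x, leaning up to 0.2 rad.
- mug: White mug, 76 mm wide, 85 mm tall, handle at +y; origin under its centre. To be left alone.
- sauce: Red sauce bottle, 56 mm wide, 150 mm tall; origin under its centre. To be left alone.
- saucer: White saucer, 110 mm wide, 18 mm tall; origin under its centre. To be left alone.
Not all that is in view belongs to the job. What is meant by the part that bears plate_center is not turquoise, and is the smaller of those in its own colour.

How it is judged:
By the outcome, as a careful person would: the job done as asked, in the order asked, and still so for the second after the job is handed in, with the robot touching nothing.
It also fails if it takes over 72 s, if anything falls off the work surface, if the arm or the gripper's body presses on something with over 40 N, if the wrist force passes 120 N, or if a joint passes its speed limit or range.

### The arm

A 6-joint arm with a two-finger parallel gripper is mounted at the origin on the work surface. World frame = base frame: x ahead of the robot, y to its left, z up, the work surface at z = 0. Lengths are in m, angles in rad, forces in N, time in s.
With the tool pointing down it reaches from about 0.35 to 0.875 m from the base axis. Payload 15.5 kg.
Tool frame: the origin (TCP) lies on the front face of the gripper's body, between the roots of the fingers; the fingertips stand r.finger_overhang ahead of it and the grasp point (between the pads) lies 54 mm ahead of it (r.finger_overhang is the distance from the TCP to the fingertips, in m); x points along the fingers, y is the direction in which the jaws open and shut, and the axes are right-handed (so a half turn about x gives the same grasp; the last joint's range is limited). The gripper opens to 85 mm and grips with 20 to 120 N. Pads are 22 mm wide; open, the fingers measure 114 mm over their backs; the gripper's body (76 mm by 85 mm) begins 54 mm behind the grasp point. The pads swing forward as they close: fully open they stand 13 mm farther back than shut.
Start: joints at [-1.29, 0.494, 1.345, -0, 1.302, -0.096], TCP at [0.23, -0.581, 0.304] pointing down, gripper open.
Joint ranges: [-2.91, 2.91], [-0.82, 2.16], [0.22, 2.67], [-1.22, 4.37], [0.12, 2.79], [-3.08, 3.08]. Speed limits (rad/s): [1.89, 1.89, 2.57, 3.01, 3.01, 3.01].

### API

Orientations are given as a unit quaternion [x, y, z, w].
In Python, from workcell import r gives the robot as it stands.
- The arm moves only by the tool apply_moves, never from a script. Its argument "rows" is one flat list of numbers, 7 for each row, row after row: the finger opening in mm, from 0 to 85.4, then the shift along the world's x, y, z in mm, then the turn, a rotation vector about the world's x, y, z in rad. In form: [jaw, tx, ty, tz, rx, ry, rz, jaw, tx, ty, tz, rx, ry, rz, ...]. A call has exactly 8 rows; each row is the pose to reach, as a shift and turn from the pose commanded when the call began; what a row does not reach only later rows make up. A row lasts 1/8 s, in which the tool goes at most 62.5 mm and 10.7 degrees, less where a joint would pass 70% of its speed; a pose out of reach is approached as far as the arm can. A call with a gripper value outside its range is refused whole. The fingers move at their own pace and stop on an object; "grip_force" is the grip in N (left out, the last holds). Time passes only in rows, so rows that repeat a pose let the fingers close, or fill a call up. It gives the time, the measured TCP pose, the force and the opening at its end, in the units of the state.
- r.get_obs(): the state, without advancing time (a new reading comes with each control period).
- r.get_image(name): name is "scene" or "top" or "wrist"; returns a dict with "pixels" (384x512x3 uint8, blue, green, red), "intrinsics" (3x3 intrinsics, pixels), "T" (4x4, takes a point from camera to world coordinates). Camera axes: x right, y up, looking along -z (the intrinsics and any distortion apply to the point x, -y, -z); pixel columns grow to the right and rows downward; lengths in m; the calibration is good to about 2 mm. A picture is of the moment at which its call begins. There is no depth.
- r.finish_job(): hands the job in, once; it reports no verdict.
The state is a dict: "time_s": time; "joint_pos": joint angles; "qvel": joint speeds; "joint_torque": joint torques, N m; "position": TCP position; "tcp_rot": TCP orientation; "ft_force": force on the tool from outside, world axes, zero at the start; "ft_torque": the same for the moment, N m; "grip_width": opening from 0.0 (shut) to 1.0 (fully open).
Only numpy, scipy, OpenCV 4.12 (cv2) and the standard library are available. Lean on these libraries where they do the work, as an engineer would, in place of code of your own. Each camera call takes 0.05 s, during which the arm holds its last target.

## Working session

There is one attempt and no reset: what is moved stays moved. The work goes in short steps, Python scripts to look and compute and a tool call to move; the robot and the scene stay as the last step left them, time stands still between calls to the robot, and variables do not carry over. Pictures are saved under pics/ and viewed, and the job is handed in when it is done.

Besides the shell and the picture viewer there is one more tool, called after "Request:" by a JSON object that holds its "op" and its "data", one argument or row to a line. apply_moves: Moves the arm, as the interface text tells. Its arguments: {"type":"object","properties":{"rows":{"type":"array"},"grip_force":{"type":"number"}},"required":["rows"]}

```bash
ls; mkdir -p pics
python3 - <<'E'
from workcell import r
import cv2,numpy as np
print(r.get_obs(), r.finger_overhang)
for n in ["scene","top","wrist"]:
    im=r.get_image(n); cv2.imwrite(f"pics/{n}0.png",im["pixels"]); print(n,im["intrinsics"],im["T"],[k for k in im])
E
```

```text
pics
{'time_s': 0.0, 'joint_pos': array([-1.28949766e+00,  4.94202873e-01,  1.34616206e+00, -1.02108468e-05,
        1.30250207e+00, -9.55168824e-02]), 'qvel': array([ 1.36249457e-03, -5.30315105e-05, -5.43432925e-04,  2.05607831e-03,
       -3.56262190e-04,  7.72539006e-05]), 'joint_torque': array([ 3.53048970e-03, -8.82146716e+01, -3.83861589e+01,  1.57796326e-04,
        1.00806163e-02,  3.91663355e-05]), 'position': array([ 0.22988675, -0.58087814,  0.30327748]), 'tcp_rot': array([-0.69454803, -0.13288683,  0.69463854, -0.13199025]), 'ft_force': array([ 0.16320852,  0.27856569, -0.40075275]), 'ft_torque': array([ 0.0128546 , -0.04790693,  0.01635588]), 'grip_width': 1.00002492366417} 0.0726
scene [[347.89199002   0.         252.98786406]
 [  0.         347.89199002 185.26108292]
 [  0.           0.           1.        ]] [[-0.60103183 -0.62875095  0.49338928  1.03465301]
 [ 0.79917855 -0.47946659  0.36252645  0.22191222]
 [ 0.00862483  0.61219607  0.79065896  0.78746295]
 [ 0.          0.          0.          1.        ]] ['pixels', 'intrinsics', 'T']
top [[351.44859623   0.         255.59896442]
 [  0.         351.44859623 195.00415526]
 [  0.           0.           1.        ]] [[-0.01869854  0.99515951 -0.09647755  0.46665899]
 [-0.99977729 -0.01766605  0.0115451  -0.08536664]
 [ 0.00978484  0.09667194  0.9952682   0.9862732 ]
 [ 0.          0.          0.          1.        ]] ['pixels', 'intrinsics', 'T']
wrist [[289.75259765   0.         259.75595826]
 [  0.         289.75259765 199.92439886]
 [  0.           0.           1.        ]] [[ 0.36821603  0.89504297  0.2516248   0.29341309]
 [-0.92973896  0.35492614  0.09804536 -0.55604048]
 [-0.00155341 -0.27004726  0.96284582  0.37345534]
 [ 0.          0.          0.          1.        ]] ['pixels', 'intrinsics', 'T']
```

View pics/top0.png

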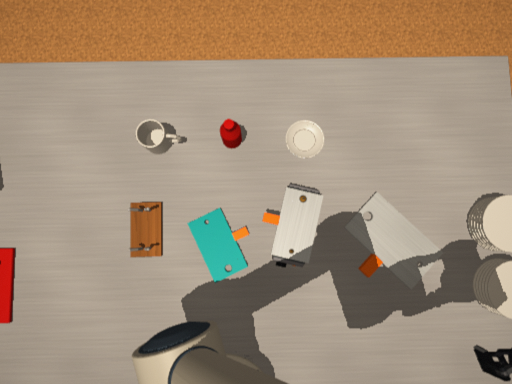

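View pics/scene0.png

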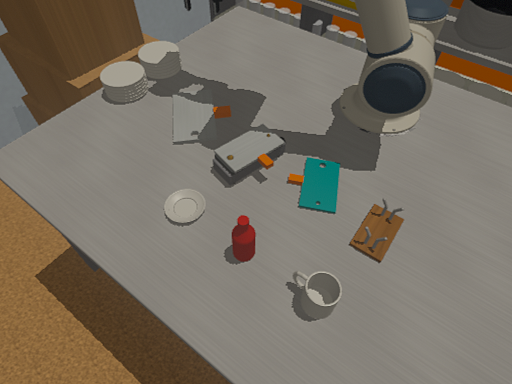

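View pics/wrist0.png

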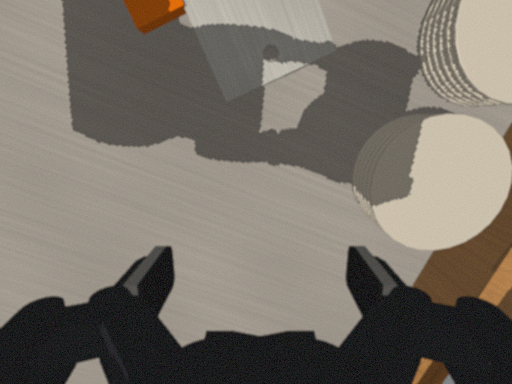

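Candidates: the turquoise plate at top (218,244), excluded by colour. There are two bare-metal plates, the larger one on the counter (395,240) and the smaller one on the griddle (297,224). I choose the griddle one and check it in a crop.

Run:
```python
import cv2
a=cv2.imread("pics/top0.png"); s=cv2.imread("pics/scene0.png")
cv2.imwrite("pics/c_top.png",cv2.resize(a[170:280,110:340],None,fx=3.4,fy=3.4,interpolation=cv2.INTER_CUBIC))
cv2.imwrite("pics/c_top2.png",cv2.resize(a[175:275,250:340],None,fx=6,fy=6,interpolation=cv2.INTER_CUBIC))
cv2.imwrite("pics/c_sc.png",cv2.resize(s[110:270,200:420],None,fx=3.5,fy=3.5,interpolation=cv2.INTER_CUBIC))
```

```text
(no output)
```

View pics/c_top2.png

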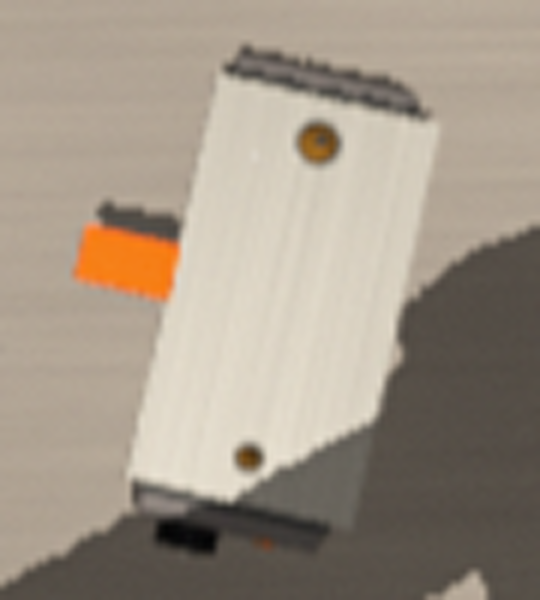

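View pics/c_sc.png

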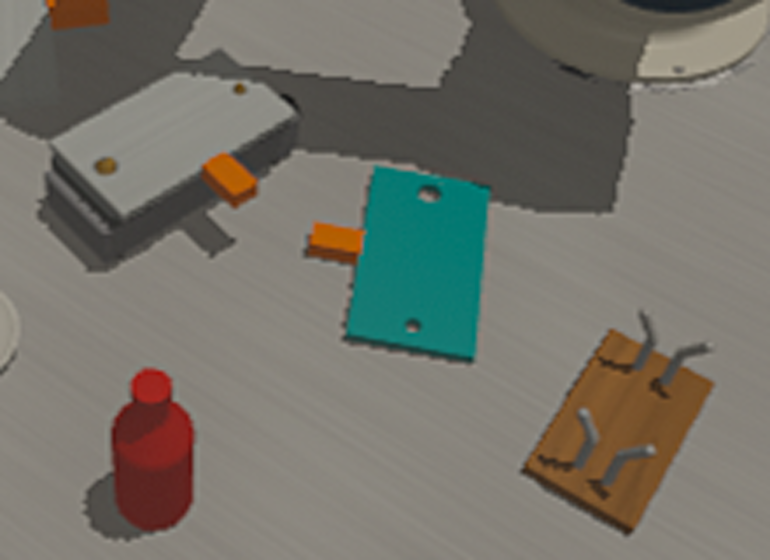

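View pics/c_top.png

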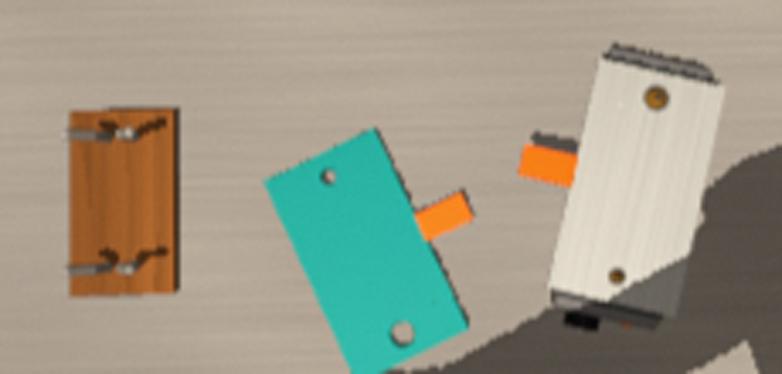

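The crop shows the smaller bare-metal plate seated on the grey griddle. Its lug is on the world +y side, the big pin is at top about (303,199) and the small pin at about (291,251). Next I measure.

```bash
cat > h.py <<'E'
import cv2,numpy as np
def load(r,n): return r.get_image(n)
def ray(im,uv):
    K=im["intrinsics"];T=im["T"]
    d=np.array([(uv[0]-K[0,2])/K[0,0],-(uv[1]-K[1,2])/K[1,1],-1.])
    return T[:3,3],T[:3,:3]@d
def onz(im,uv,z):
    o,d=ray(im,uv); return o+d*(z-o[2])/d[2]
def proj(im,p):
    T=im["T"];q=T[:3,:3].T@(np.asarray(p)-T[:3,3]);K=im["intrinsics"]
    return np.array([K[0,2]+K[0,0]*q[0]/-q[2],K[1,2]+K[1,1]*q[1]/q[2]])
E
python3 - <<'E'
from workcell import r
from h import *
t=r.get_image("top");s=r.get_image("scene")
f=lambda x,y:((x+.5)/6-.5+250,(y+.5)/6-.5+175)
for n,p in dict(big=(318,142),small=(248,457),c1=(222,68),c2=(438,122),c3=(350,530),c4=(130,482)).items():
    print(n,onz(t,f(*p),.068)[:2], onz(t,f(*p),.075)[:2])
# lug
def om(px): 
    h=cv2.cvtColor(px,cv2.COLOR_BGR2HSV); return cv2.inRange(h,(8,200,150),(20,255,255))
for im,nm in((t,"t"),(s,"s")):
    n,l,st,c=cv2.connectedComponentsWithStats(om(im["pixels"]))
    for i in range(1,n):
        if 20<st[i,4]<600 and 140<c[i][1]<260: print(nm,st[i],c[i],onz(im,c[i],.072))
g=lambda x,y:((x+.5)/3.5-.5+200,(y+.5)/3.5-.5+110)
for n,p in dict(big=(106,166),small=(240,89),cl=(50,145),cf=(125,218),cn=(298,118),).items(): print("s",n,onz(s,g(*p),.068)[:2],onz(s,g(*p),.075)[:2])
# stand: foot top corners z .012 
k=lambda x,y:((x+.5)/3.4-.5+110,(y+.5)/3.4-.5+170)
for p in((70,112),(175,108),(178,292),(70,296)): print("foot t",onz(t,k(*p),.012)[:2])
for p in((612,330),(714,381),(630,530),(524,470)): print("foot s",onz(s,g(*p),.012)[:2])
# flare tips
for a,b in(((66,134),(646,313)),):pass
for p in((68,133),(165,125),(68,268),(165,253)): print("tip t",onz(t,k(*p),.07)[:2])
for p in((643,314),(710,347),(584,413),(652,451)): print("tip s",onz(s,g(*p),.07)[:2])
E
```

```text
big [ 0.54491932 -0.21924197] [ 0.54432274 -0.21822144]
small [ 0.40913059 -0.18469799] [ 0.40956913 -0.18394079]
c1 [ 0.57827044 -0.17807672] [ 0.57741962 -0.17736999]
c2 [ 0.55277681 -0.27218851] [ 0.55212033 -0.27076436]
c3 [ 0.37722838 -0.22772164] [ 0.37791011 -0.22663647]
c4 [ 0.39946414 -0.13354204] [ 0.39997637 -0.1331748 ]
t [263 213  16  11 130] [270.78461538 218.00769231] [ 0.49454174 -0.13430323  0.072     ]
t [233 227  16  13 109] [240.1559633  233.04587156] [ 0.45719108 -0.05420065  0.072     ]
s [258 154  15  12  95] [265.34736842 159.36842105] [ 0.49522489 -0.13334597  0.072     ]
s [289 174  15   8  85] [295.81176471 177.45882353] [ 0.49844852 -0.03158971  0.072     ]
s big [ 0.54522986 -0.2188602 ] [ 0.54999169 -0.21457171]
s small [ 0.40903041 -0.18469896] [ 0.41511739 -0.18074285]
s cl [ 0.55495338 -0.26926939] [ 0.55962061 -0.26449045]
s cf [ 0.57818959 -0.17304616] [ 0.58263074 -0.16920342]
s cn [ 0.40769128 -0.12693591] [ 0.41379129 -0.1235418 ]
foot t [0.54616307 0.25092392]
foot t [0.54790252 0.16564351]
foot t [0.39950766 0.16216844]
foot t [0.39801324 0.2486047 ]
foot s [0.40182285 0.16741619]
foot s [0.39844979 0.24885087]
foot s [0.55031525 0.24962235]
foot s [0.55289658 0.16946935]
tip t [0.52534672 0.232176  ]
tip t [0.5301399  0.15824466]
tip t [0.42306722 0.23055844]
tip t [0.43292221 0.15746484]
tip s [0.42238303 0.18338657]
tip s [0.42041046 0.23347952]
tip s [0.52477343 0.18584443]
tip s [0.52419708 0.23513651]
```

Run:
```python
from workcell import r
from scipy.spatial.transform import Rotation as R
print([a for a in dir(r) if not a.startswith('__')])
print(R.from_quat(r.get_obs()["tcp_rot"]).as_matrix().round(4))
a=-.248;t=R.from_euler('x',0)
import numpy as np
# target grasp orientation: a=cos t*-z + sin t*-py
px=np.array([np.cos(a),np.sin(a),0]);py=np.array([-np.sin(a),np.cos(a),0]);z=np.array([0,0,1.])
M0=R.from_quat(r.get_obs()["tcp_rot"])
for tt in (40,45,50):
  for s in (1,-1):
    t=np.radians(tt);ax=-np.cos(t)*z-np.sin(t)*py;y=s*px
    M=R.from_matrix(np.c_[ax,y,np.cross(ax,y)])
    p=np.array([.477,-.202,.064])+.072*py
    print(tt,s,(M*M0.inv()).as_rotvec().round(3),'tcp',p-.054*ax)
```

```text
['PlanningError', 'finger_overhang', 'finish_job', 'get_image', 'get_obs']
[[-2.000e-04  3.680e-01 -9.298e-01]
 [ 5.000e-04 -9.298e-01 -3.680e-01]
 [-1.000e+00 -5.000e-04 -0.000e+00]]
40 1 [-0.544  0.478  0.906] tcp [ 0.50319377 -0.09855425  0.1053664 ]
40 -1 [-0.564 -0.641 -2.089] tcp [ 0.50319377 -0.09855425  0.1053664 ]
45 1 [-0.612  0.537  0.896] tcp [ 0.50404633 -0.09518727  0.10218377]
45 -1 [-0.633 -0.72  -2.061] tcp [ 0.50404633 -0.09518727  0.10218377]
50 1 [-0.68   0.597  0.884] tcp [ 0.50482756 -0.09210201  0.09871053]
50 -1 [-0.702 -0.798 -2.029] tcp [ 0.50482756 -0.09210201  0.09871053]
```

Request:
{"op": "apply_moves", "data": {
  "rows": [85,28,52,0,-0.08,0.07,0.11,85,56,104,0,-0.15,0.13,0.22,85,85,158,0,-0.23,0.2,0.34,85,113,212,0,-0.31,0.27,0.45,85,141,266,0,-0.38,0.34,0.56,85,170,320,0,-0.46,0.4,0.67,85,200,374,0,-0.54,0.47,0.79,85,230,428,0,-0.612,0.537,0.896]
}}

```text
time_s: 1.25
position: [0.4564, -0.1596, 0.3043]
tcp_rot: [-0.3, -0.235, 0.728, -0.57]
ft_force: [0.4, -1.1, 0.3]
grip_width: 0.995
```

```bash
cat > st.py <<'E'
from workcell import r
import json,numpy as np
from scipy.spatial.transform import Rotation as R
np.set_printoptions(precision=4,suppress=True)
o=r.get_obs()
print(o["time_s"],o["joint_pos"],o["position"],R.from_quat(o["tcp_rot"]).as_matrix().tolist(),o["ft_force"],o["ft_torque"],o["grip_width"])
open("log.jsonl","a").write(json.dumps(dict(q=o["joint_pos"].tolist(),p=o["position"].tolist(),R=o["tcp_rot"].tolist()))+"\n")
E
python3 st.py
```

```text
1.25 [-0.0765  0.4215  1.739  -0.8214  1.2721  0.5409] [ 0.4564 -0.1596  0.3043] [[-0.17058747032744231, 0.9705352619305321, -0.1701799644985213], [-0.6886308832997083, -0.24095856323676718, -0.6839053131601893], [-0.7047605419808545, 0.0005255019570358233, 0.7094450664530312]] [ 0.4102 -1.0994  0.2816] [ 0.3497 -0.1328 -0.0397] 0.9951810085951187
```

Request:
{"op": "apply_moves", "data": {
  "rows": [85,10,18,-20,0,0,0,85,20,40,-50,0,0,0,85,30,60,-85,0,0,0,85,40,78,-120,0,0,0,85,48,87,-150,0,0,0,85,52,90,-173,0,0,0,85,52,90,-173,0,0,0,85,52,90,-173,0,0,0]
}}

```text
time_s: 2.25
position: [0.5075, -0.0715, 0.1316]
tcp_rot: [-0.302, -0.235, 0.729, -0.568]
ft_force: [-0.2, 0.2, 1.1]
grip_width: 0.989
```

```bash
python3 st.py
python3 - <<'E'
from workcell import r
import cv2
for n in("wrist","top"):
    im=r.get_image(n)["pixels"]; cv2.imwrite(f"pics/{n}1.png",im)
E
```

```text
2.25 [ 0.0881  0.7573  1.7036 -0.8182  1.1557  0.8648] [ 0.5075 -0.0715  0.1316] [[-0.17267336099995817, 0.9695636850960185, -0.17358044516594223], [-0.6857704256190931, -0.24483829341638347, -0.6853999806121686], [-0.7070380709319593, 0.0006860174789905527, 0.7071751520188139]] [-0.2418  0.182   1.1384] [ 0.304  -0.0826 -0.0076] 0.9894020935994264
```

View pics/wrist1.png

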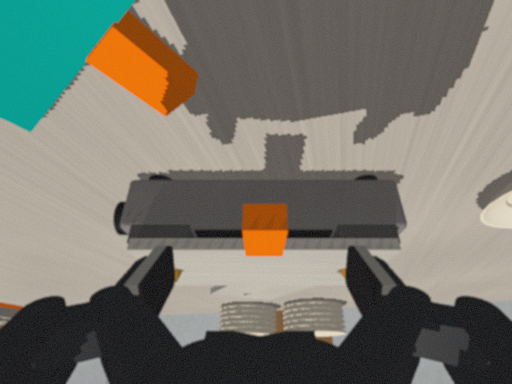

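View pics/top1.png

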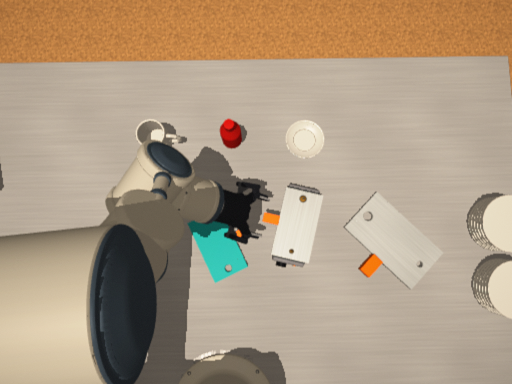

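The lug sits centred between the fingers at wrist (265,230) with nothing in the way. The remaining offset is about 2.5 mm, so I approach and grip.

Request:
{"op": "apply_moves", "data": {
  "rows": [85,-0.5,-5,-7,0,0,0,85,-1,-10,-15,0,0,0,85,-1.5,-15,-22,0,0,0,85,-2,-19,-29,0,0,0,85,-2,-19,-29,0,0,0,15,-2,-19,-29,0,0,0,15,-2,-19,-29,0,0,0,15,-2,-19,-29,0,0,0],
  "grip_force": 80
}}

```text
time_s: 3.35
position: [0.5056, -0.0902, 0.102]
tcp_rot: [-0.302, -0.235, 0.729, -0.568]
ft_force: [-1.0, -0.9, -0.6]
grip_width: 0.371
```

```bash
python3 st.py
python3 - <<'E'
from workcell import r
import cv2
for n in("wrist",):
    im=r.get_image(n)["pixels"]; cv2.imwrite(f"pics/{n}2.png",im)
E
cat > fit.py <<'E'
import json,numpy as np
from scipy.spatial.transform import Rotation as R
from scipy.optimize import least_squares
L=[json.loads(l) for l in open("log.jsonl")]
E
```

```text
3.35 [ 0.0548  0.8054  1.7235 -0.8625  1.0952  0.9058] [ 0.5056 -0.0902  0.102 ] [[-0.17247930391757899, 0.9696297601578456, -0.17340420391774414], [-0.6856917997443188, -0.24457657162982988, -0.6855720650472832], [-0.7071616827031177, 0.0006548481028962883, 0.7070515721575461]] [-1.0423 -0.9462 -0.5988] [ 0.2699 -0.0829 -0.0013] 0.3714746156364397
```

View pics/wrist2.png

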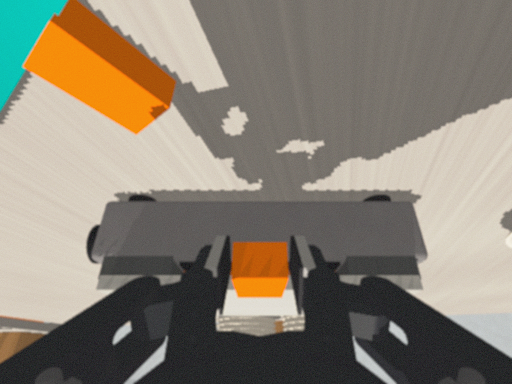

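```bash
cat > kin.py <<'E'
import json,numpy as np
from scipy.spatial.transform import Rotation as R
from scipy.optimize import least_squares
rz=lambda a:R.from_euler('z',a);ry=lambda a:R.from_euler('y',a)
L=[dict(q=[-1.28949766,.494202873,1.34616206,-1e-5,1.30250207,-.0955168824],p=[.22988675,-.58087814,.30327748],R=[-0.69454803,-0.13288683,0.69463854,-0.13199025])]
L+=[json.loads(l) for l in open("log.jsonl")]
def Rw(q): return rz(q[0])*ry(q[1]+q[2])*rz(q[3])*ry(q[4])*rz(q[5])
C=[(Rw(l["q"]).inv()*R.from_quat(l["R"])) for l in L]
Cm=R.concatenate(C).mean()
def pos(q,x):
    v=np.array([x[0],x[1],x[2]])+ry(q[1]).apply([0,0,x[3]])+ry(q[1]+q[2]).apply([x[4],0,x[5]])
    v=v+(ry(q[1]+q[2])*rz(q[3])*ry(q[4])).apply([0,0,x[6]])
    return rz(q[0]).apply(v)
def res(x): return np.r_[np.concatenate([pos(l["q"],x)-l["p"] for l in L])*1e3,(x-x0)*[1,1,1,1,1,1,1]]
x0=np.array([0,.06,.35,.45,0,.45,.25])
s=least_squares(res,x0); X=s.x
lo=np.array([-2.91,-.82,.22,-1.22,.12,-3.08]);hi=np.array([2.91,2.16,2.67,4.37,2.79,3.08])
def ik(p,Rm,q0):
    f=lambda q:np.r_[(pos(q,X)-p)*10,((Rw(q)*Cm)*Rm.inv()).as_rotvec()]
    s=least_squares(f,np.clip(q0,lo+.01,hi-.01),bounds=(lo,hi))
    return s.x,np.abs(s.fun).max()
if __name__=="__main__":
    print([(c*Cm.inv()).magnitude() for c in C],Cm.as_matrix())
    print(X.round(4),np.abs(s.fun[:3*len(L)]).max())
E
python3 kin.py
```

```text
[1.533095994842362e-07, 5.110319985613877e-08, 5.110319982203347e-08, 5.110320020748738e-08] [[ 7.84927898e-09 -1.00000000e+00 -1.42460300e-08]
 [-4.84456034e-08  1.42460296e-08 -1.00000000e+00]
 [ 1.00000000e+00  7.84927962e-09 -4.84456032e-08]]
[0.     0.0596 0.2566 0.5968 0.1179 0.3844 0.2627] 0.0010475730311543252
```

```bash
cat > plan.py <<'E'
from kin import *
def plateR(psi,roll): return rz(psi)*R.from_euler('x',roll)   # roll: 0 smooth up, 90 lug up, 180 ribs up
def toolR(t): # t tilt from -z toward -y in plate frame; jaw +x
    a=np.array([0,-np.sin(t),-np.cos(t)]);y=np.array([1.,0,0]);return R.from_matrix(np.c_[a,y,np.cross(a,y)])
def tool(c,psi,roll,t,gy=.077,s=1):
    Rp=plateR(psi,roll);Rt=toolR(t)
    if s<0: Rt=Rt*R.from_euler('x',np.pi)
    M=Rp*Rt; p=np.array(c)+Rp.apply([0,gy,0])-.054*M.apply([1,0,0])
    return p,M
D=np.radians
if __name__=="__main__":
    q=np.array([.0548,.8054,1.7235,-.8625,1.0952,.9058])
    def go(name,*a,q=q,**k):
        p,M=tool(*a,**k); qn,e=ik(p,M,q); print(name,p.round(3),qn.round(2),round(e,4)); return qn
    a=-.248
    q=go("grasp",(.477,-.202,.064),a,0,D(45),q=q)
    q=go("lift",(.477,-.202,.18),a,0,D(45),q=q)
    q=go("mid",(.477,-.1,.20),-.12,D(45),D(45),q=q)
    q=go("mid",(.477,.05,.20),0,D(90),D(45),q=q)
    q=go("pre",(.474,.2085,.152),.015,D(90),D(45),q=q)
    q=go("in",(.474,.2085,.063),.015,D(90),D(45),q=q)
    qs=q
    for s in(1,-1):
      for t in (105,115,120,125,135):
        q=go(f"up {s}{t}",(.474,.2085,.3),.015,D(90),D(t),q=[.3,.4,1.7,-.6,1.2,.5*s],s=s)
        q=go(f"regr {s} {t}",(.474,.2085,.063),.015,D(90),D(t),q=q,s=s)
        q=go(f"mid",(.474,.0,.25),-.1,D(130),D(t),q=q,s=s)
        q=go(f"gridUp",(.477,-.202,.15),a,D(180),D(t),q=q,s=s)
        q=go(f"grid",(.477,-.202,.064),a,D(180),D(t),q=q,s=s)
E
python3 plan.py
```

```text
grasp [ 0.505 -0.09   0.102] [ 0.05  0.81  1.72 -0.86  1.1   0.91] 0.0
lift [ 0.505 -0.09   0.218] [ 0.05  0.61  1.68 -0.79  1.26  0.71] 0.0
mid [ 0.484 -0.046  0.308] [-0.22  0.29  1.67  0.    1.18 -0.1 ] 0.0
mid [0.477 0.012 0.315] [-0.47  0.41  1.71  0.69  1.47 -0.7 ] 0.0
pre [0.475 0.17  0.267] [-0.16  0.45  1.83  0.85  1.19 -0.64] 0.0
in [0.475 0.17  0.178] [-0.16  0.61  1.9   0.94  1.05 -0.84] 0.0
up 1105 [0.474 0.222 0.429] [ 0.44  0.3   1.34 -0.24  1.61  0.43] 0.0
regr 1 105 [0.474 0.222 0.192] [ 0.44  0.55  1.65 -0.27  1.07  0.57] 0.0
mid [ 0.467 -0.072  0.358] [-0.5   0.27  1.62  0.4   1.44 -0.5 ] 0.0
gridUp [ 0.445 -0.327  0.164] [-1.07  0.98  1.37  0.77  1.9  -1.04] 0.0
grid [ 0.445 -0.327  0.078] [-1.07  1.12  1.34  0.75  1.82 -1.11] 0.0
up 1115 [0.474 0.231 0.426] [ 0.53  0.36  1.31 -0.38  1.7   0.5 ] 0.0
regr 1 115 [0.474 0.231 0.189] [ 0.53  0.6   1.6  -0.41  1.2   0.71] 0.0
mid [ 0.468 -0.063  0.361] [-0.4   0.24  1.62  0.25  1.37 -0.36] 0.0
gridUp [ 0.446 -0.324  0.173] [-1.05  0.9   1.4   0.7   1.77 -1.01] 0.0
grid [ 0.446 -0.324  0.087] [-1.05  1.03  1.4   0.69  1
[... 2199 characters left out ...]
 [ 0.59  0.42  1.28 -0.51  1.78 -2.58] 0.0
regr -1 125 [0.474 0.239 0.184] [ 0.59  0.67  1.54 -0.52  1.33 -2.33] 0.0
mid [ 0.469 -0.054  0.363] [-0.21  0.22  1.62 -0.05  1.3  -3.08] 0.1585
gridUp [ 0.447 -0.32   0.181] [-0.89  0.74  1.4   0.39  1.57 -3.08] 0.8076
grid [ 0.447 -0.32   0.095] [-0.85  0.83  1.44  0.3   1.37 -3.08] 0.827
up -1135 [0.473 0.247 0.415] [ 0.65  0.49  1.26 -0.64  1.86 -2.55] 0.0
regr -1 135 [0.473 0.247 0.178] [ 0.65  0.75  1.49 -0.61  1.46 -2.26] 0.0
mid [ 0.47  -0.045  0.363] [-0.14  0.22  1.62 -0.15  1.3  -3.08] 0.0623
gridUp [ 0.449 -0.314  0.188] [-0.81  0.64  1.48  0.22  1.36 -3.08] 0.6231
grid [ 0.449 -0.314  0.102] [-0.76  0.74  1.56  0.12  1.11 -3.08] 0.6022
```

Request:
{"op": "apply_moves", "data": {
  "rows": [15,0,0,0,0,0,0,15,0,0,0,0,0,0,15,0,0,4,0,0,0,15,0,0,12,0,0,0,15,0,0,25,0,0,0,15,0,0,50,0,0,0,15,0,0,75,0,0,0,15,0,0,95,0,0,0]
}}

```text
time_s: 4.4
position: [0.5055, -0.0903, 0.1985]
tcp_rot: [-0.302, -0.235, 0.729, -0.568]
ft_force: [0.5, 0.0, -3.3]
grip_width: 0.264
```

```bash
python3 st.py; python3 kin.py
python3 - <<'E'
from workcell import r
import cv2
im=r.get_image("scene")["pixels"]; cv2.imwrite("pics/s3.png",cv2.resize(im[80:300,150:420],None,fx=2.5,fy=2.5))
im=r.get_image("wrist")["pixels"]; cv2.imwrite("pics/w3.png",im)
E
cat > go.py <<'E'
import sys
from plan import *
from workcell import r
from scipy.spatial.transform import Slerp
def rows(wps,show=True):
    """wps: list of (n,(p,M)); prints rows rel. to current measured pose"""
    o=r.get_obs();p0=o["position"];M0=R.from_quat(o["tcp_rot"]);P,M=p0,M0;q=o["joint_pos"];k=0
    for n,(p,Mt) in wps:
        sl=Slerp([0,1],R.concatenate([M,Mt]))
        for i in range(1,n+1):
            f=i/n; pp=P+(p-P)*f;Mm=sl(f); qn,e=ik(pp,Mm,q);
            k+=1
            print(k,((pp-p0)*1e3).round(1),(Mm*M0.inv()).as_rotvec().round(3),'dq',np.abs(qn-q).max().round(2),'e',round(e,3)); q=qn
        P,M=p,Mt
    print(q.round(2))
E
```

```text
4.4 [ 0.0546  0.642   1.6887 -0.799   1.2287  0.7467] [ 0.5055 -0.0903  0.1985] [[-0.1722512084649278, 0.9695770507589353, -0.17392487983027977], [-0.6855360056712047, -0.24478372576938195, -0.6856539305851242], [-0.7073682959468444, 0.001127049273678904, 0.7068442711440708]] [ 0.481   0.0498 -3.2547] [ 0.86   -0.1893 -0.0028] 0.2638429143321911
[1.6353023936698084e-07, 4.088255991224353e-08, 4.0882559878138225e-08, 4.088256026359214e-08, 4.088256030769013e-08] [[ 6.27942348e-09 -1.00000000e+00 -1.13968236e-08]
 [-3.87564827e-08  1.13968234e-08 -1.00000000e+00]
 [ 1.00000000e+00  6.27942398e-09 -3.87564826e-08]]
[0.     0.0596 0.2566 0.5968 0.1179 0.3844 0.2627] 0.0010174956566189053
```

View pics/w3.png

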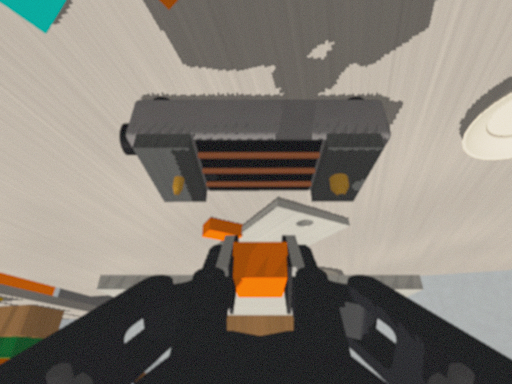

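View pics/s3.png

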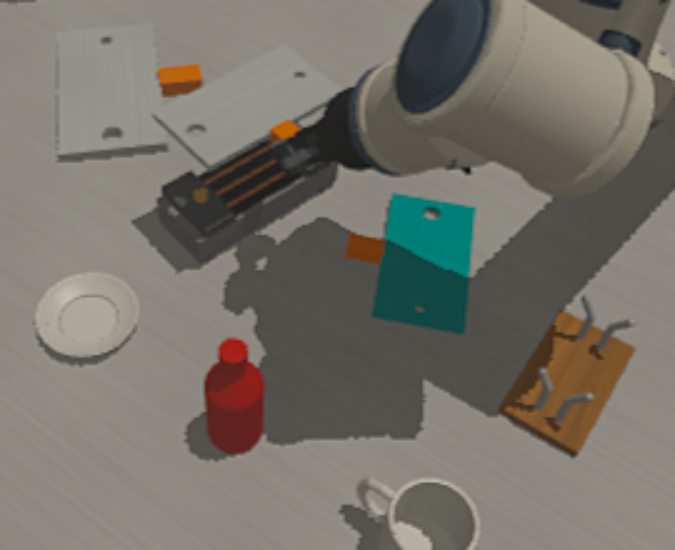

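The plate is lifted in the grip, and the bare griddle pins are visible at wrist (178,185) and (340,183). I check the obstacle positions and plan the carry to the stand.

Run:
```python
from h import *
from workcell import r
t=r.get_image("top")
for n,p,z in(("mug",(152,122),.085),("sauce tip",(229,124),.15),("sauce base",(233,140),.02),("saucer",(305,139),.015)): print(n,onz(t,p,z)[:2])
from go import *
a=-.248
rows([(5,tool((.465,-.13,.21),-.12,D(35),D(45))),(6,tool((.465,.03,.22),0.015,D(90),D(45))),(5,tool((.474,.2085,.17),.015,D(90),D(45)))])
```

```text
mug [0.75112677 0.17218385]
sauce tip [ 0.72268311 -0.0335082 ]
sauce base [ 0.71634298 -0.03612719]
saucer [ 0.71722794 -0.23911753]
1 [-6.4  6.4 21.9] [ 0.12  -0.022  0.025] dq 0.13 e 0.0
2 [-12.8  12.9  43.9] [ 0.24  -0.044  0.05 ] dq 0.14 e 0.0
3 [-19.2  19.3  65.8] [ 0.36  -0.066  0.074] dq 0.15 e 0.0
4 [-25.6  25.8  87.7] [ 0.481 -0.088  0.099] dq 0.15 e 0.0
5 [-32.   32.2 109.7] [ 0.601 -0.109  0.124] dq 0.15 e 0.0
6 [-33.4  40.5 114.3] [ 0.761 -0.122  0.139] dq 0.17 e 0.0
7 [-34.7  48.8 119. ] [ 0.921 -0.134  0.153] dq 0.16 e 0.0
8 [-36.1  57.1 123.6] [ 1.082 -0.146  0.167] dq 0.15 e 0.0
9 [-37.4  65.5 128.2] [ 1.242 -0.158  0.181] dq 0.13 e 0.0
10 [-38.8  73.8 132.9] [ 1.403 -0.17   0.195] dq 0.12 e 0.0
11 [-40.1  82.1 137.5] [ 1.563 -0.181  0.208] dq 0.11 e 0.0
12 [-38.3 117.8 127.5] [ 1.563 -0.181  0.208] dq 0.07 e 0.0
13 [-36.5 153.5 117.5] [ 1.563 -0.181  0.208] dq 0.07 e 0.0
14 [-34.7 189.2 107.5] [ 1.563 -0.181  0.208] dq 0.07 e 0.0
15 [-32.9 224.9  97.5] [ 1.563 -0.181  0.208] dq 0.07 e 0.0
16 [-31.1 260.6  87.5] [ 1.563 -0.181  0.208] dq 0.07 e 0.0
[-0.16  0.42  1.81  0.83  1.22 -0.6 ]
```

Request:
{"op": "apply_moves", "data": {
  "rows": [15,-6,6,22,0.12,-0.022,0.025,15,-13,13,44,0.24,-0.044,0.05,15,-19,19,66,0.36,-0.066,0.074,15,-26,26,88,0.481,-0.088,0.099,15,-32,32,110,0.601,-0.109,0.124,15,-33,40,114,0.761,-0.122,0.139,15,-35,49,119,0.921,-0.134,0.153,15,-36,57,124,1.082,-0.146,0.167]
}}

```text
time_s: 5.55
position: [0.4691, -0.033, 0.3206]
tcp_rot: [0.582, 0.561, -0.432, 0.401]
ft_force: [-0.5, -0.4, -4.1]
grip_width: 0.266
```

```bash
python3 st.py
python3 - <<'E'
from go import *
rows([(4,tool((.465,.03,.22),0.015,D(90),D(45))),(4,tool((.474,.16,.18),.015,D(90),D(45)))])
E
```

```text
5.55 [-0.3604  0.2902  1.6786  0.3006  1.2996 -0.4068] [ 0.4691 -0.033   0.3206] [[-0.0020419734753893137, 0.9985635546013902, -0.053541178229119746], [0.30565819177006115, -0.05035561081615875, -0.9508088042625544], [-0.9521391180642578, -0.018306826081222083, -0.3051163056453221]] [-0.5207 -0.3543 -4.0621] [-0.214   0.0653  0.0055] 0.2656896923137743
1 [-0.9  6.2  3.6] [ 0.119 -0.007  0.015] dq 0.1 e 0.0
2 [-1.8 12.4  7.3] [ 0.237 -0.013  0.03 ] dq 0.09 e 0.0
3 [-2.7 18.6 10.9] [ 0.356 -0.02   0.045] dq 0.09 e 0.0
4 [-3.5 24.8 14.6] [ 0.475 -0.026  0.06 ] dq 0.08 e 0.0
5 [-1.3 57.3  4.6] [ 0.475 -0.026  0.06 ] dq 0.06 e 0.0
6 [ 1.  89.8 -5.4] [ 0.475 -0.026  0.06 ] dq 0.06 e 0.0
7 [  3.2 122.3 -15.4] [ 0.475 -0.026  0.06 ] dq 0.06 e 0.0
8 [  5.5 154.8 -25.4] [ 0.475 -0.026  0.06 ] dq 0.07 e 0.0
[-0.26  0.41  1.79  0.78  1.3  -0.64]
```

Request:
{"op": "apply_moves", "data": {
  "rows": [15,-1,6,3,0.119,-0.007,0.015,15,-2,13,6,0.237,-0.013,0.03,15,-3,19,10,0.356,-0.02,0.045,15,-3,40,8,0.475,-0.026,0.06,15,-1,80,0,0.475,-0.026,0.06,15,2,130,-12,0.475,-0.026,0.06,15,4,175,-24,0.475,-0.026,0.06,15,6,203,-35,0.475,-0.026,0.06]
}}

```text
time_s: 6.55
position: [0.4746, 0.1714, 0.2845]
tcp_rot: [0.647, 0.658, -0.271, 0.274]
ft_force: [0.4, -0.5, -3.7]
grip_width: 0.269
```

```bash
python3 st.py
python3 - <<'E'
from workcell import r
import cv2,numpy as np
t=r.get_image("top")["pixels"];s=r.get_image("scene")["pixels"];w=r.get_image("wrist")["pixels"]
cv2.imwrite("pics/t4.png",t);cv2.imwrite("pics/s4.png",s);cv2.imwrite("pics/w4.png",w)
cv2.imwrite("pics/s4c.png",cv2.resize(s[100:290,290:470],None,fx=3,fy=3))
cv2.imwrite("pics/t4c.png",cv2.resize(t[150:290,80:230],None,fx=4,fy=4))
E
```

```text
6.55 [-0.1528  0.422   1.8129  0.8299  1.2197 -0.594 ] [0.4746 0.1714 0.2845] [[-0.01294739184470231, 0.999876588954181, 0.008897859617433945], [0.7029807317124808, 0.015430418590252598, -0.7110414847413018], [-0.7110910320665034, -0.0029511088562458876, -0.7030937598010052]] [ 0.4209 -0.4682 -3.7131] [-0.6786 -0.0259 -0.0558] 0.26921498592813525
```

View pics/s4c.png

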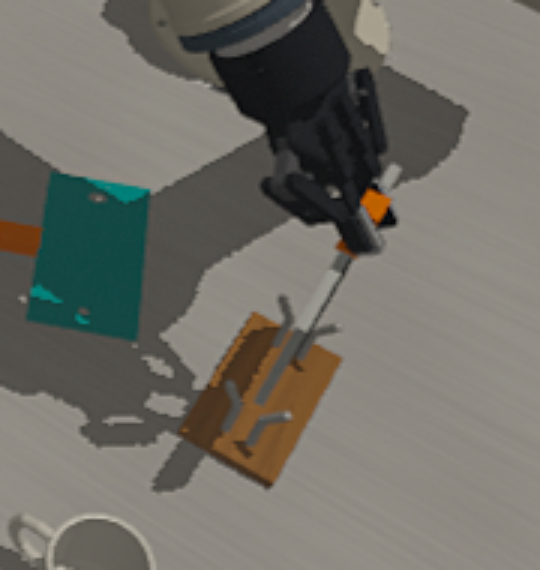

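View pics/t4c.png

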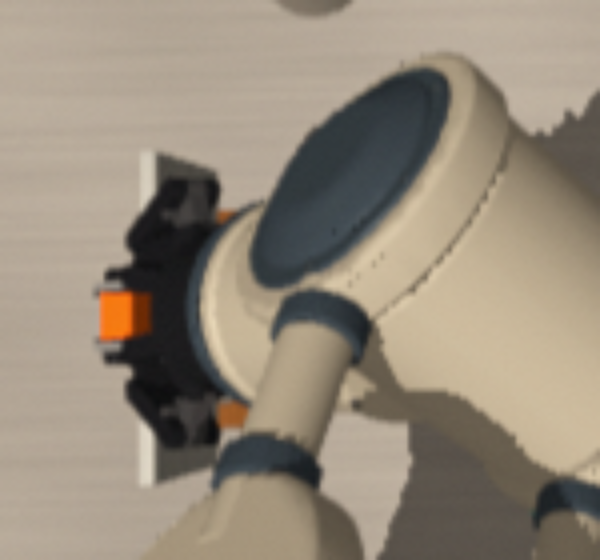

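View pics/w4.png

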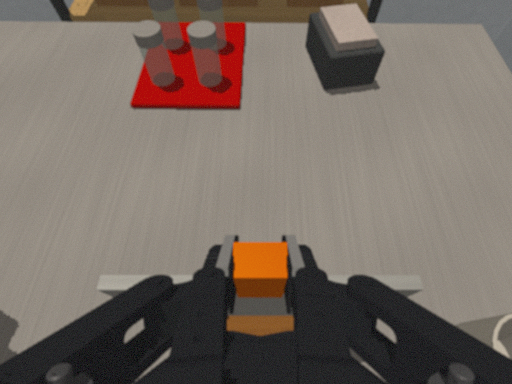

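Run:
```python
import cv2
s=cv2.imread("pics/scene0.png");t=cv2.imread("pics/top0.png")
cv2.imwrite("pics/st_s.png",cv2.resize(s[195:265,345:410],None,fx=9,fy=8.5,interpolation=cv2.INTER_CUBIC)[:595])
cv2.imwrite("pics/st_t.png",cv2.resize(t[195:262,122:170],None,fx=9,fy=8.9,interpolation=cv2.INTER_CUBIC)[:598])
```

View pics/st_s.png

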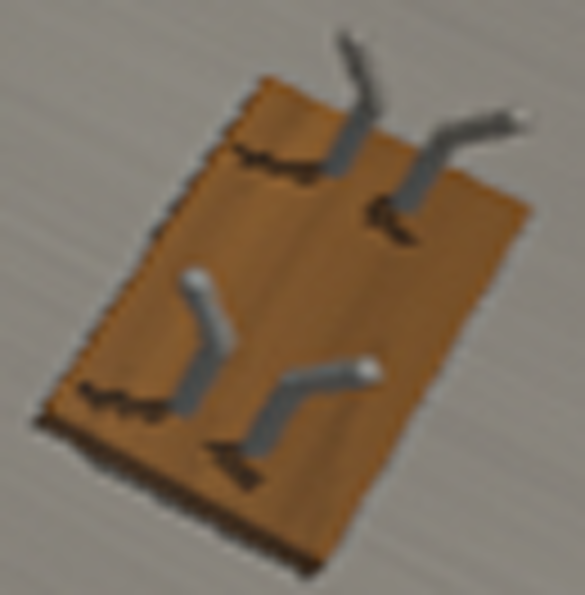

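View pics/st_t.png

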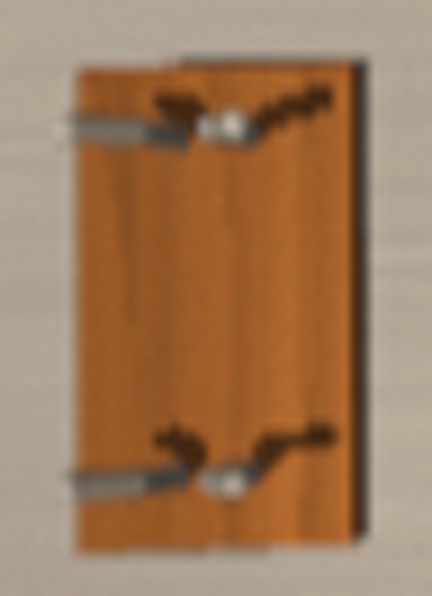

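Run:
```python
from h import *
from workcell import r
t=r.get_image("top");s=r.get_image("scene")
g=lambda x,y:((x+.5)/9-.5+345,(y+.5)/8.5-.5+195)
k=lambda x,y:((x+.5)/9-.5+122,(y+.5)/8.9-.5+195)
for n,pts,z in(("base",((340,172),(408,208),(185,408),(262,448)),.012),("tip",((345,40),(520,120),(193,280),(368,370)),.068),("foot",((268,80),(530,210),(322,562),(45,410)),.012)):
    P=[onz(s,g(*p),z)[:2] for p in pts]; print("s",n,np.round(P,4).tolist(),np.mean(P,0))
for n,pts,z in(("tip",((78,130),(232,128),(80,488),(230,482)),.07),("foot",((78,72),(355,62),(357,540),(78,550)),.012)):
    P=[onz(t,k(*p),z)[:2] for p in pts]; print("t",n,np.round(P,4).tolist(),np.mean(P,0))
```

```text
s base [[0.4217, 0.1991], [0.422, 0.2205], [0.5255, 0.1992], [0.5246, 0.222]] [0.47346712 0.21023037]
s tip [[0.4211, 0.1822], [0.4186, 0.2331], [0.5237, 0.1846], [0.5224, 0.2338]] [0.47147964 0.20841991]
s foot [[0.4022, 0.1671], [0.401, 0.2494], [0.5483, 0.2505], [0.5497, 0.1684]] [0.47533279 0.20884434]
t tip [[0.5243, 0.2307], [0.5241, 0.1863], [0.4207, 0.2285], [0.4216, 0.1858]] [0.4726561  0.20780895]
t foot [[0.546, 0.251], [0.5476, 0.166], [0.4004, 0.1643], [0.399, 0.2487]] [0.47323088 0.20746823]
```

Request:
{"op": "apply_moves", "data": {
  "rows": [15,0,-0.7,-20,0,0,0,15,0,-0.7,-40,0,0,0,15,0,-0.7,-55,0,0,0,15,0,-0.7,-68,0,0,0,15,0,-0.7,-78,0,0,0,15,0,-0.7,-86,0,0,0,15,0,-0.7,-92,0,0,0,15,0,-0.7,-96,0,0,0]
}}

```text
time_s: 7.8
position: [0.4755, 0.169, 0.1896]
tcp_rot: [0.648, 0.657, -0.27, 0.274]
ft_force: [-0.2, 1.0, -3.0]
grip_width: 0.27
```

```bash
python3 st.py
python3 - <<'E'
from workcell import r
import cv2,numpy as np
s=r.get_image("scene")["pixels"]
cv2.imwrite("pics/s5c.png",cv2.resize(s[150:290,310:450],None,fx=4,fy=4))
E
```

```text
7.8 [-0.1578  0.5905  1.8913  0.9169  1.0614 -0.807 ] [0.4755 0.169  0.1896] [[-0.01027771377551323, 0.9998927010004416, 0.010438155277165961], [0.7033427041215391, 0.01464872349425983, -0.7106999756993029], [-0.7107766239533696, 3.722942818079611e-05, -0.7034177915402907]] [-0.1787  0.9791 -3.0449] [-0.588   0.0227  0.0299] 0.27041642530705806
```

View pics/s5c.png

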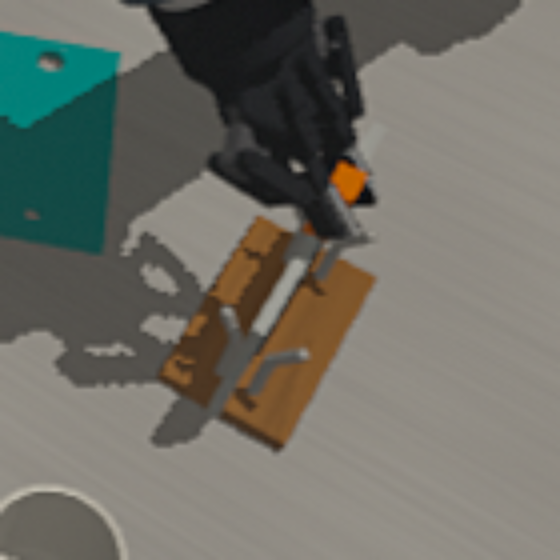

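Request:
{"op": "apply_moves", "data": {
  "rows": [15,-1,1,-3,0,0,0,15,-1,1,-6,0,0,0,15,-1,1,-8,0,0,0,15,-1,1,-9.5,0,0,0,15,-1,1,-10.5,0,0,0,15,-1,1,-11.5,0,0,0,15,-1,1,-12,0,0,0,15,-1,1,-12,0,0,0]
}}

```text
time_s: 8.85
position: [0.4745, 0.17, 0.1778]
tcp_rot: [0.648, 0.657, -0.27, 0.274]
ft_force: [-0.6, 0.0, -2.3]
grip_width: 0.271
```

```bash
python3 st.py
```

```text
8.85 [-0.1561  0.6126  1.9008  0.9324  1.0416 -0.8353] [0.4745 0.17   0.1778] [[-0.010312954749875036, 0.9998936742139275, 0.010309375892835315], [0.7033522954107212, 0.014581980325283683, -0.7106918561446044], [-0.7107666223907796, -7.82097550462435e-05, -0.7034278942282837]] [-0.5752  0.0193 -2.2525] [-0.6855 -0.0064 -0.0355] 0.27090371920274775
```

Request:
{"op": "apply_moves", "data": {
  "rows": [15,0,0,-0.7,0,0,0,15,0,0,-1.4,0,0,0,15,0,0,-2,0,0,0,15,0,0,-2,0,0,0,15,0,0,-2,0,0,0,15,0,0,-2,0,0,0,15,0,0,-2,0,0,0,15,0,0,-2,0,0,0]
}}

```text
time_s: 9.85
position: [0.4744, 0.1704, 0.1772]
tcp_rot: [0.648, 0.658, -0.269, 0.274]
ft_force: [-4.1, -2.6, 23.2]
grip_width: 0.266
```

```bash
python3 st.py
```

```text
9.85 [-0.1563  0.6147  1.9018  0.9359  1.0415 -0.84  ] [0.4744 0.1704 0.1772] [[-0.010044377787178385, 0.9998888748132271, 0.011015829501551166], [0.70509245526555, 0.014893641096861407, -0.7089589614233511], [-0.7090442440373288, 0.0006461266258936393, -0.7051636990925699]] [-4.0777 -2.6054 23.2   ] [1.4489 0.5365 0.4887] 0.26580921774048033
```

Firm contact with the slot floor (23 N). I ease off, open and back away along the tool axis.

Request:
{"op": "apply_moves", "data": {
  "rows": [15,0,0,1.2,0,0,0,40,0,0,1.5,0,0,0,60,0,0,1.5,0,0,0,70,0,0,1.5,0,0,0,70,0,-5,7,0,0,0,70,0,-20,22,0,0,0,70,0,-45,47,0,0,0,70,0,-70,72,0,0,0]
}}

```text
time_s: 10.85
position: [0.4743, 0.099, 0.2488]
tcp_rot: [0.648, 0.657, -0.271, 0.274]
ft_force: [-0.3, 0.7, 1.1]
grip_width: 0.824
```

```bash
python3 st.py
python3 - <<'E'
from workcell import r
import cv2,numpy as np
s=r.get_image("scene")["pixels"];w=r.get_image("wrist")["pixels"]
cv2.imwrite("pics/w6.png",w)
cv2.imwrite("pics/s6c.png",cv2.resize(s[130:290,310:450],None,fx=3.7,fy=3.7))
E
```

```text
10.85 [-0.301   0.4881  1.832   0.7845  1.2407 -0.7435] [0.4743 0.099  0.2488] [[-0.010677759968140493, 0.9998919304456265, 0.010105091379170261], [0.7031106725029846, 0.014693233469713712, -0.7109286118187995], [-0.7110002585473958, -0.0004861274761719381, -0.7031915784660775]] [-0.3183  0.667   1.134 ] [-0.3379 -0.0152 -0.0258] 0.8243134092340515
```

View pics/s6c.png

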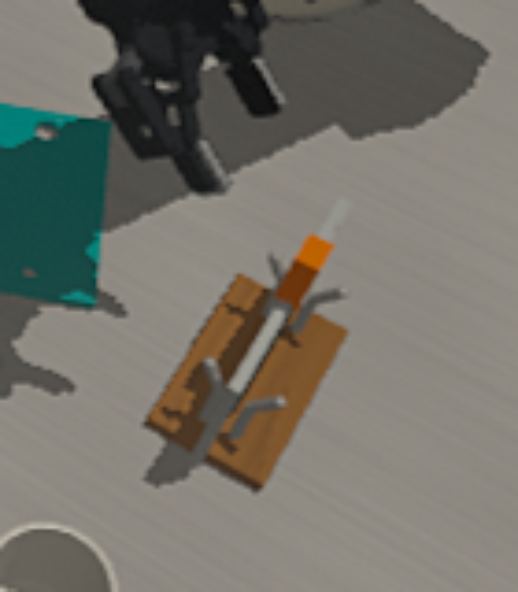

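View pics/w6.png

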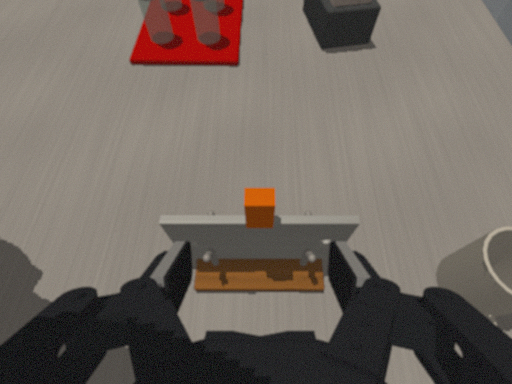

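Run:
```python
from go import *
c=(.474,.2085,.062)
pg=tool(c,.0145,D(90),D(130)); pre=(pg[0]-.07*pg[1].apply([1,0,0]),pg[1]); print("grasp",pg[0],pg[1].as_matrix()[:,0],"pre",pre[0])
m1=(np.array([.474,.12,.34]),tool(c,.0145,D(90),D(65))[1])
m2=(np.array([.474,.22,.36]),tool(c,.0145,D(90),D(98))[1])
m3=(np.array([.474,.29,.28]),pre[1])
rows([(4,m1),(4,m2),(4,m3),(4,pre)])
```

```text
grasp [0.47349671 0.24320688 0.1803664 ] [ 0.00932009 -0.64272004 -0.76604444] pre [0.47284431 0.28819728 0.23398951]
1 [-0.4  5.5 22.5] [-0.086 -0.     0.   ] dq 0.12 e 0.0
2 [-0.8 11.1 45. ] [-0.171 -0.001  0.001] dq 0.12 e 0.0
3 [-1.1 16.6 67.6] [-0.257 -0.001  0.001] dq 0.12 e 0.0
4 [-1.5 22.1 90.1] [-0.342 -0.001  0.001] dq 0.11 e 0.0
5 [-1.5 47.1 95.1] [-0.486 -0.003  0.001] dq 0.18 e 0.0
6 [ -1.5  72.1 100.1] [-0.63  -0.005  0.001] dq 0.18 e 0.0
7 [ -1.5  97.1 105.1] [-0.774 -0.007  0.   ] dq 0.17 e 0.0
8 [ -1.5 122.1 110.1] [-0.918 -0.009  0.   ] dq 0.14 e 0.0
9 [ -1.5 139.6  90.1] [-1.058 -0.011 -0.   ] dq 0.12 e 0.0
10 [ -1.5 157.1  70.1] [-1.198e+00 -1.300e-02 -1.000e-03] dq 0.11 e 0.0
11 [ -1.5 174.6  50.1] [-1.337e+00 -1.500e-02 -1.000e-03] dq 0.09 e 0.0
12 [ -1.5 192.1  30.1] [-1.477e+00 -1.700e-02 -1.000e-03] dq 0.09 e 0.0
13 [ -1.8 191.7  18.6] [-1.477e+00 -1.700e-02 -1.000e-03] dq 0.02 e 0.0
14 [ -2.1 191.2   7.1] [-1.477e+00 -1.700e-02 -1.000e-03] dq 0.02 e 0.0
15 [ -2.4 190.8  -4.4] [-1.477e+00 -1.700e-02 -1.000e-03] dq 0.02 e 0.0
16 [ -2.7 190.3 -15.9] [-1.477e+00 -1.700e-02 -1.000e-03] dq 0.02 e 0.0
[ 0.68  0.67  1.4  -0.53  1.55  0.81]
```

Request:
{"op": "apply_moves", "data": {
  "rows": [70,0,5,22,-0.086,0,0,70,-1,11,45,-0.171,-0.001,0,70,-1,17,68,-0.257,-0.001,0,70,-1,22,90,-0.342,-0.001,0,70,-1,45,95,-0.48,-0.003,0,70,-1,68,100,-0.61,-0.005,0,70,-1,91,105,-0.74,-0.007,0,70,-1,115,110,-0.87,-0.009,0]
}}

```text
time_s: 11.95
position: [0.4732, 0.2159, 0.3581]
tcp_rot: [0.472, 0.48, -0.52, 0.526]
ft_force: [0.2, -0.9, 0.2]
grip_width: 0.819
```

```bash
python3 st.py;  python3 - <<'E'
from go import *
c=(.474,.2085,.062)
pg=tool(c,.0145,D(90),D(130)); pre=(pg[0]-.06*pg[1].apply([1,0,0]),pg[1])
rows([(4,(np.array([.474,.29,.28]),pre[1])),(3,pre)])
E
```

```text
11.95 [ 0.3577  0.3099  1.4994 -0.0895  1.367   0.3641] [0.4732 0.2159 0.3581] [[-0.0009300549100833, 0.9999118662662683, 0.013243666326699655], [-0.09378497205111042, 0.013098082644844966, -0.9955063130128314], [-0.9955920419605797, -0.0021679324107402587, 0.09376452449527917]] [ 0.237  -0.9317  0.2451] [ 0.0146  0.0704 -0.0447] 0.8186996289022102
1 [  0.2  18.5 -19.5] [-0.151 -0.003  0.001] dq 0.13 e 0.0
2 [  0.4  37.  -39. ] [-0.302 -0.005  0.001] dq 0.12 e 0.0
3 [  0.6  55.6 -58.6] [-0.453 -0.008  0.002] dq 0.1 e 0.0
4 [  0.8  74.1 -78.1] [-0.604 -0.01   0.002] dq 0.09 e 0.0
5 [  0.5  71.3 -96. ] [-0.604 -0.01   0.002] dq 0.04 e 0.0
6 [ 1.000e-01  6.860e+01 -1.139e+02] [-0.604 -0.01   0.002] dq 0.03 e 0.0
7 [  -0.2   65.8 -131.7] [-0.604 -0.01   0.002] dq 0.03 e 0.0
[ 0.67  0.68  1.41 -0.53  1.53  0.81]
```

Request:
{"op": "apply_moves", "data": {
  "rows": [70,0,20,-15,-0.15,-0.003,0,70,0,40,-32,-0.3,-0.005,0,70,0,58,-52,-0.45,-0.008,0,70,1,74,-76,-0.604,-0.01,0,70,1,71,-96,-0.604,-0.01,0,70,0,68,-114,-0.604,-0.01,0,70,0,66,-132,-0.604,-0.01,0,70,0,66,-132,-0.604,-0.01,0]
}}

```text
time_s: 12.95
position: [0.4732, 0.2802, 0.2251]
tcp_rot: [0.298, 0.302, -0.637, 0.644]
ft_force: [-0.3, 0.2, 0.0]
grip_width: 0.82
```

```bash
python3 st.py
python3 - <<'E'
from workcell import r
import cv2,numpy as np
from h import *
s=r.get_image("scene");w=r.get_image("wrist")
cv2.imwrite("pics/w7.png",w["pixels"]);cv2.imwrite("pics/s7c.png",cv2.resize(s["pixels"][130:290,310:450],None,fx=3.7,fy=3.7))
for im in(s,w):
    h=cv2.cvtColor(im["pixels"],cv2.COLOR_BGR2HSV);m=cv2.inRange(h,(8,200,90),(20,255,255))
    n,l,st,c=cv2.connectedComponentsWithStats(m)
    for i in range(1,n):
        if st[i,4]>60: print(st[i],c[i])
# predicted lug top corners
for y in(.2005,.2165): print(proj(w,(.462,y,.153)),proj(w,(.486,y,.153)))
E
```

```text
12.95 [ 0.6682  0.6781  1.4169 -0.5309  1.5259  0.8133] [0.4732 0.2802 0.2251] [[0.005390899809919081, 0.9999373149761523, 0.009813476322014958], [-0.6401353620830215, 0.010990145396500839, -0.7681835294478807], [-0.768243227376642, -0.002140752775802668, 0.6401544819553124]] [-0.3362  0.2411  0.0058] [ 0.2866 -0.0425 -0.01  ] 0.8198172758193943
[261   0  41  14 259] [286.04247104   4.60617761]
[332  15  31  22 294] [346.90136054  24.71088435]
[448  68  64  23 678] [487.57817109  76.05014749]
[214 106  16   8 102] [221.42156863 109.49019608]
[289 174  15  11  92] [295.91304348 177.77173913]
[385 193  15  20 127] [391.83464567 202.32283465]
[ 237  185   41   64 2175] [258.99310345 217.27586207]
[205 292  22  11 138] [214.58695652 298.5       ]
[241.42612227 248.18680161] [277.44755871 248.3953905 ]
[240.37769509 237.08841603] [279.03688516 237.32540013]
```

View pics/w7.png

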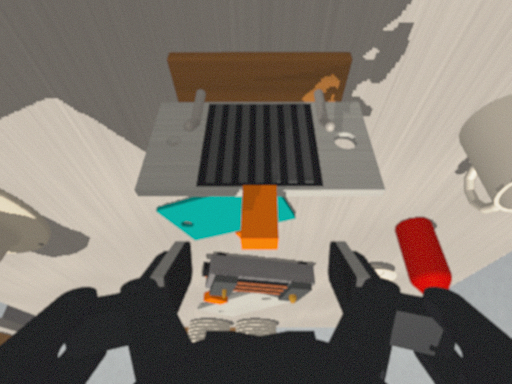

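View pics/s7c.png

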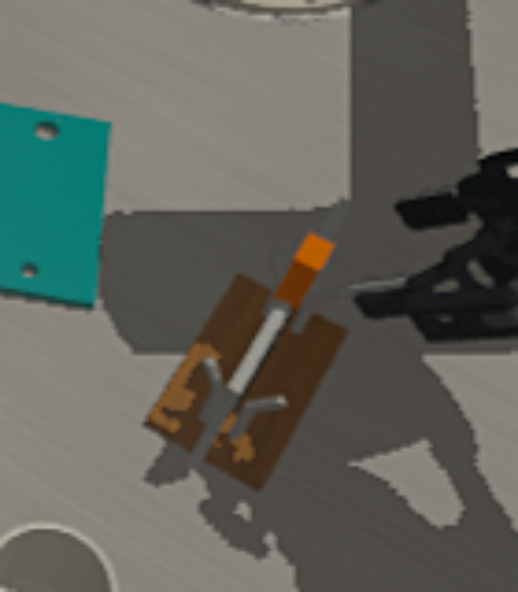

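The wrist view matches the prediction: the lug's top face is at rows 237–249, the plate is upright, the ribs face the tool and the big hole is at (345,140). I approach and grip.

Request:
{"op": "apply_moves", "data": {
  "rows": [70,0,-9,-11,0,0,0,70,0,-18,-22,0,0,0,70,0,-26,-32,0,0,0,70,0,-32,-39,0,0,0,70,0.3,-37,-44.7,0,0,0,70,0.3,-37,-44.7,0,0,0,15,0.3,-37,-44.7,0,0,0,15,0.3,-37,-44.7,0,0,0]
}}

```text
time_s: 14.05
position: [0.4739, 0.2443, 0.1814]
tcp_rot: [0.298, 0.302, -0.636, 0.644]
ft_force: [-0.1, 0.3, -0.1]
grip_width: 0.402
```

Request:
{"op": "apply_moves", "data": {
  "rows": [15,0,0,0,0,0,0,15,0,0,0,0,0,0,15,0,0,0,0,0,0,15,0,0,0,0,0,0,15,0,0,2,0,0,0,15,0,0,5,0,0,0,15,0,0,10,0,0,0,15,0,0,17,0,0,0]
}}

```text
time_s: 15.05
position: [0.4738, 0.244, 0.1985]
tcp_rot: [0.298, 0.302, -0.637, 0.644]
ft_force: [-0.2, -0.5, -2.1]
grip_width: 0.266
```

```bash
python3 st.py
python3 - <<'E'
from workcell import r
import cv2,numpy as np
from h import *
s=r.get_image("scene");w=r.get_image("wrist");t=r.get_image("top")
cv2.imwrite("pics/w8.png",w["pixels"]);cv2.imwrite("pics/s8.png",s["pixels"]);cv2.imwrite("pics/t8.png",t["pixels"])
cv2.imwrite("pics/t8c.png",cv2.resize(t["pixels"][175:275,250:340],None,fx=6,fy=6,interpolation=cv2.INTER_CUBIC))
cv2.imwrite("pics/s8c.png",cv2.resize(s["pixels"][110:200,200:300],None,fx=6,fy=6,interpolation=cv2.INTER_CUBIC))
E
```

```text
15.05 [ 0.6224  0.6855  1.5006 -0.5576  1.4265  0.8277] [0.4738 0.244  0.1985] [[0.0068627320914416146, 0.9999302209792202, 0.009615408503513445], [-0.6395553431757508, 0.011780848765607477, -0.7686547824724115], [-0.7687144241677721, -0.00087451404232608, 0.6395915644390574]] [-0.2261 -0.4741 -2.0963] [ 0.6223 -0.013   0.0419] 0.2663112692530168
```

View pics/w8.png

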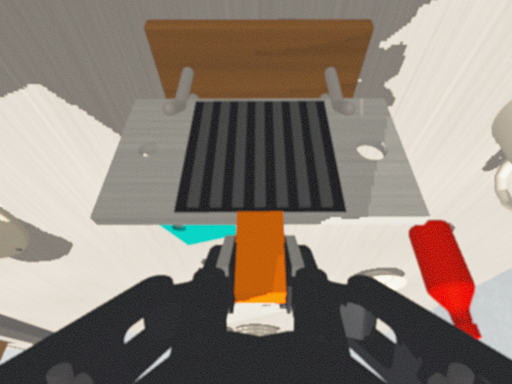

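View pics/t8c.png

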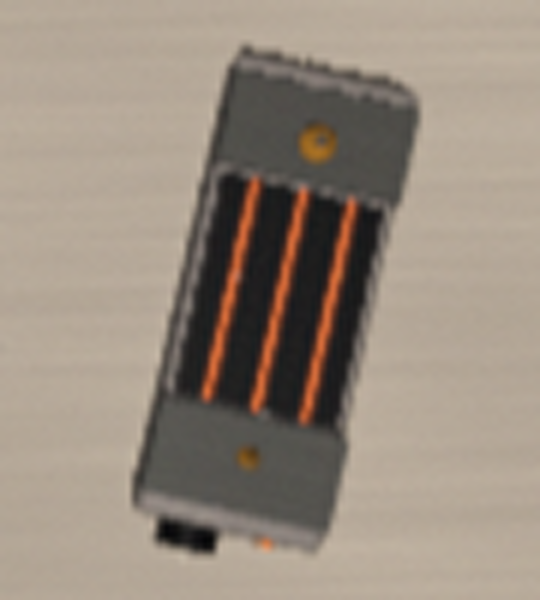

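View pics/s8c.png

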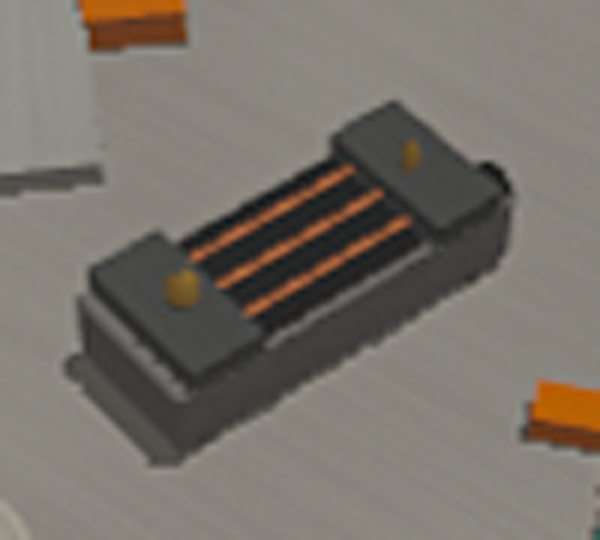

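```bash
cat > pins.py <<'E'
from workcell import r
from h import *
from scipy.optimize import least_squares
def brass(im,box):
    h=cv2.cvtColor(im["pixels"],cv2.COLOR_BGR2HSV);x0,y0,x1,y1=box
    m=cv2.inRange(h,(10,120,60),(28,255,255)); mm=np.zeros_like(m);mm[y0:y1,x0:x1]=m[y0:y1,x0:x1]
    M=cv2.moments(mm,True); return np.array([M["m10"]/M["m00"],M["m01"]/M["m00"]]),M["m00"]
def tri(ims,uvs):
    A=[];b=[]
    for im,uv in zip(ims,uvs):
        o,d=ray(im,uv);d=d/np.linalg.norm(d);P=np.eye(3)-np.outer(d,d);A.append(P);b.append(P@o)
    return np.linalg.lstsq(np.vstack(A),np.hstack(b),rcond=None)[0]
E
python3 - <<'E'
from pins import *
np.set_printoptions(precision=4,suppress=True)
t=r.get_image("top");s=r.get_image("scene")
for n,bt,bs in(("big",(296,192,310,205),(224,150,236,164)),("small",(286,246,297,256),(264,131,273,141))):
    ut,a=brass(t,bt);us,b=brass(s,bs);print(n,ut,a,us,b,tri([t,s],[ut,us]),onz(t,ut,.072)[:2],onz(s,us,.069)[:2])
from plan import *
w=r.get_image("wrist");o=r.get_obs();M=R.from_quat(o["tcp_rot"])
Rp=M*toolR(D(130)).inv(); c=o["position"]+.054*M.apply([1,0,0])-Rp.apply([0,.077,0]);print("c",c)
for nm,v in dict(bigrib=(.07,0,-.004),small=(-.07,0,-.004),c1=(.09,.05,-.004),c2=(-.09,.05,-.004),c3=(.09,-.05,-.004),c4=(-.09,-.05,-.004),r1=(-.04,.04,-.0065)).items(): print(nm,proj(w,c+Rp.apply(v)))
E
```

```text
big [302.4839 198.5161] 31.0 [230.75   156.3125] 32.0 [ 0.5436 -0.218   0.0705] [ 0.5439 -0.2184] [ 0.5423 -0.2182]
small [291. 251.] 9.0 [267.9091 135.3636] 11.0 [ 0.4086 -0.1855  0.0659] [ 0.4087 -0.1845] [ 0.4114 -0.1841]
c [0.474  0.2097 0.0796]
bigrib [373.8738 145.1872]
small [145.9224 145.1826]
c1 [434.0797 214.7355]
c2 [ 85.7814 214.7616]
c3 [386.3406  94.671 ]
c4 [133.3657  94.6483]
r1 [184.3624 196.138 ]
```

Run:
```python
import cv2
w=cv2.imread("pics/w8.png")
cv2.imwrite("pics/w8a.png",cv2.resize(w[80:240,80:270],None,fx=4,fy=3.7,interpolation=cv2.INTER_CUBIC))
cv2.imwrite("pics/w8b.png",cv2.resize(w[80:240,260:450],None,fx=4,fy=3.7,interpolation=cv2.INTER_CUBIC))
```

```text
(no output)
```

View pics/w8a.png

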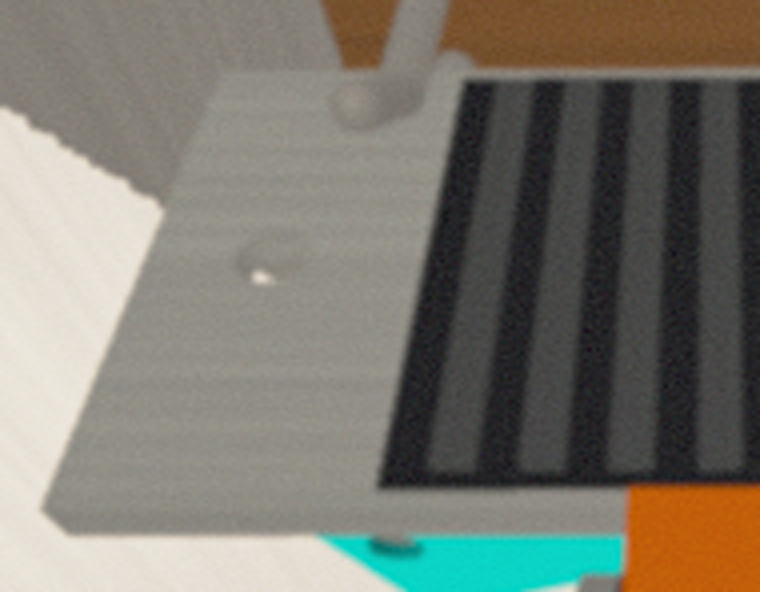

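View pics/w8b.png

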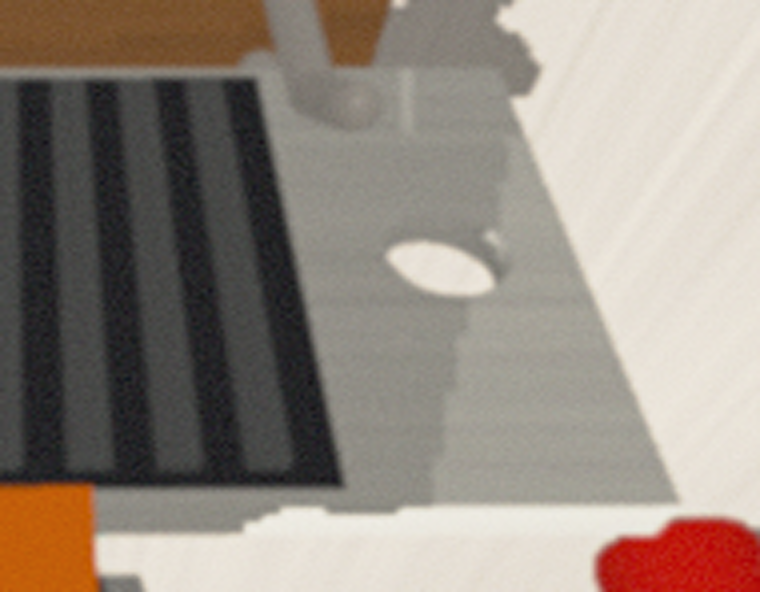

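```bash
cat > pnp.py <<'E'
from h import *
from plan import *
def plate_pose(im,obj,uv):
    K=im["intrinsics"];ok,rv,tv=cv2.solvePnP(np.array(obj,float),np.array(uv,float),K,None,flags=cv2.SOLVEPNP_ITERATIVE)
    F=np.diag([1,-1,-1.]);Rc=F@cv2.Rodrigues(rv)[0];tc=F@tv[:,0];T=im["T"]
    pr=cv2.projectPoints(np.array(obj,float),rv,tv,K,None)[0][:,0]
    return R.from_matrix(T[:3,:3]@Rc),T[:3,:3]@tc+T[:3,3],np.abs(pr-uv).max()
def report(im,obj,uv,o,t):
    Rp,c,e=plate_pose(im,obj,uv);M=R.from_quat(o["tcp_rot"])
    Rn=M*toolR(t).inv();cn=o["position"]+.054*M.apply([1,0,0])-Rn.apply([0,.077,0])
    print("err px",e,"c",c,"nom",cn,"diff in plate frame mm",Rn.inv().apply(c-cn)*1e3,"rot diff plate frame",(Rn.inv()*Rp).as_rotvec())
    return Rp,c
E
python3 - <<'E'
from pnp import *
from workcell import r
np.set_printoptions(precision=4,suppress=True)
w=r.get_image("wrist");o=r.get_obs()
obj=[(.07,0,-.004),(-.07,0,-.004),(.09,.05,-.004),(-.09,.05,-.004),(.09,-.05,-.004),(-.09,-.05,-.004)]
uv=[(371.7,151),(147.3,149.7),(430,215),(90.6,217.2),(385,98.3),(135,99.4)]
report(w,obj,uv,o,D(130))
E
```

```text
err px 2.4512994790410403 c [0.474  0.2057 0.0787] nom [0.474  0.2097 0.0795] diff in plate frame mm [-0.0302 -0.8207  4.0344] rot diff plate frame [-0.0051  0.0016 -0.0027]
```

Run:
```python
from go import *
rows([(3,tool((.474,.2085,.20),.0145,D(90),D(130))),(5,tool((.47,.06,.25),-.05,D(110),D(130))),(5,tool((.47,-.13,.22),-.2,D(155),D(130))),(3,tool((.4767,-.2018,.16),-.247,D(180),D(130)))])
```

```text
1 [-0.1 -0.2 40.1] [-0.001 -0.     0.001] dq 0.07 e 0.0
2 [-0.1 -0.5 80.2] [-0.003 -0.001  0.002] dq 0.07 e 0.0
3 [ -0.2  -0.7 120.4] [-0.004 -0.001  0.003] dq 0.07 e 0.0
4 [ -1.  -39.  131.3] [ 0.066 -0.002 -0.01 ] dq 0.07 e 0.0
5 [ -1.8 -77.2 142.2] [ 0.136 -0.004 -0.023] dq 0.08 e 0.0
6 [  -2.6 -115.4  153.2] [ 0.205 -0.005 -0.036] dq 0.09 e 0.0
7 [  -3.3 -153.6  164.1] [ 0.275 -0.006 -0.049] dq 0.1 e 0.0
8 [  -4.1 -191.8  175.1] [ 0.345 -0.008 -0.061] dq 0.11 e 0.0
9 [  -7.7 -246.4  160.8] [ 0.501 -0.027 -0.087] dq 0.2 e 0.0
10 [ -11.3 -301.   146.4] [ 0.658 -0.047 -0.113] dq 0.22 e 0.0
11 [ -14.9 -355.6  132.1] [ 0.814 -0.067 -0.138] dq 0.23 e 0.0
12 [ -18.5 -410.1  117.8] [ 0.971 -0.087 -0.164] dq 0.19 e 0.0
13 [ -22.1 -464.7  103.5] [ 1.127 -0.107 -0.189] dq 0.15 e 0.0
14 [ -23.4 -496.6   67.9] [ 1.271 -0.133 -0.195] dq 0.12 e 0.0
15 [ -24.7 -528.6   32.3] [ 1.415 -0.159 -0.2  ] dq 0.12 e 0.0
16 [ -26.  -560.5   -3.3] [ 1.559 -0.185 -0.204] dq 0.13 e 0.0
[-1.    0.76  1.46  0.59  1.6  -0.95]
```

Request:
{"op": "apply_moves", "data": {
  "rows": [15,0,0,20,0,0,0,15,0,0,60,0,0,0,15,0,0,105,0,0,0,15,0,-20,125,0.03,-0.001,-0.005,15,-1,-57,142,0.1,-0.003,-0.015,15,-2,-97,153,0.17,-0.005,-0.03,15,-3,-144,164,0.26,-0.006,-0.045,15,-4,-192,175,0.345,-0.008,-0.061]
}}

```text
time_s: 16.4
position: [0.4692, 0.0507, 0.3749]
tcp_rot: [-0.417, -0.396, 0.592, -0.565]
ft_force: [0.1, 0.1, -3.7]
grip_width: 0.267
```

```bash
python3 st.py
python3 - <<'E'
from go import *
rows([(6,tool((.47,-.13,.23),-.2,D(155),D(130))),(4,tool((.4767,-.2018,.16),-.247,D(180),D(130)))])
E
```

```text
16.4 [ 0.1662  0.2513  1.5792 -0.344   1.3964  0.2907] [0.4692 0.0507 0.3749] [[-0.014509498222580297, 0.9987870914897388, -0.047051252212853056], [-0.3391833778665292, -0.049182567393946, -0.9394337183876207], [-0.94060837261869, 0.0023282907912283712, 0.3394855938351601]] [ 0.1389  0.0519 -3.6673] [ 0.2361 -0.0356  0.0342] 0.2671760277303593
1 [ -2.9 -45.2 -10.6] [ 0.13  -0.016 -0.024] dq 0.16 e 0.0
2 [ -5.9 -90.5 -21.1] [ 0.259 -0.032 -0.047] dq 0.18 e 0.0
3 [  -8.8 -135.7  -31.7] [ 0.389 -0.048 -0.071] dq 0.19 e 0.0
4 [ -11.7 -181.   -42.3] [ 0.518 -0.063 -0.095] dq 0.18 e 0.0
5 [ -14.7 -226.2  -52.8] [ 0.648 -0.079 -0.118] dq 0.15 e 0.0
6 [ -17.6 -271.4  -63.4] [ 0.778 -0.095 -0.142] dq 0.12 e 0.0
7 [ -18.6 -295.4  -92.6] [ 0.885 -0.116 -0.15 ] dq 0.09 e 0.0
8 [ -19.5 -319.3 -121.8] [ 0.993 -0.136 -0.157] dq 0.09 e 0.0
9 [ -20.5 -343.3 -151. ] [ 1.1   -0.157 -0.164] dq 0.09 e 0.0
10 [ -21.5 -367.3 -180.2] [ 1.208 -0.178 -0.171] dq 0.1 e 0.0
[-1.    0.76  1.46  0.59  1.6  -0.95]
```

Request:
{"op": "apply_moves", "data": {
  "rows": [15,-2,-35,-6,0.1,-0.01,-0.02,15,-5,-75,-14,0.21,-0.025,-0.04,15,-7,-115,-22,0.33,-0.04,-0.06,15,-10,-155,-30,0.45,-0.055,-0.082,15,-13,-195,-38,0.56,-0.068,-0.102,15,-15,-235,-48,0.67,-0.082,-0.122,15,-17,-265,-58,0.76,-0.093,-0.138,15,-17.6,-285,-70,0.83,-0.105,-0.146]
}}

```text
time_s: 17.4
position: [0.4517, -0.2349, 0.304]
tcp_rot: [0.665, 0.541, -0.399, 0.325]
ft_force: [-0.1, -0.1, -3.4]
grip_width: 0.268
```

```bash
python3 st.py
python3 - <<'E'
from go import *
rows([(5,tool((.4767,-.2018,.13),-.247,D(180),D(130)))])
E
```

```text
17.4 [-0.8026  0.4288  1.5587  0.4019  1.4537 -0.7061] [ 0.4517 -0.2349  0.304 ] [[0.09659141393629828, 0.9789973980145243, -0.17953883544954174], [0.4591312608460681, -0.2038698448093394, -0.8646592228683596], [-0.8831016838777324, 0.0010867650191328515, -0.46918038628453634]] [-0.1474 -0.0779 -3.4098] [-0.637   0.12   -0.0011] 0.268221898605045
1 [ -0.8 -16.3 -27.9] [ 0.075 -0.017 -0.008] dq 0.07 e 0.0
2 [ -1.6 -32.7 -55.7] [ 0.15  -0.034 -0.016] dq 0.07 e 0.0
3 [ -2.4 -49.  -83.6] [ 0.225 -0.051 -0.025] dq 0.08 e 0.0
4 [  -3.2  -65.3 -111.4] [ 0.3   -0.068 -0.033] dq 0.08 e 0.0
5 [  -4.   -81.7 -139.3] [ 0.375 -0.085 -0.041] dq 0.08 e 0.0
[-1.    0.8   1.47  0.59  1.56 -0.98]
```

Request:
{"op": "apply_moves", "data": {
  "rows": [15,-0.6,-13,-22,0.06,-0.014,-0.007,15,-1.3,-28,-47,0.128,-0.029,-0.014,15,-2,-42,-72,0.195,-0.044,-0.021,15,-2.8,-57,-98,0.263,-0.06,-0.029,15,-3.5,-70,-120,0.323,-0.073,-0.035,15,-4,-81.7,-139.3,0.375,-0.085,-0.041,15,-4,-81.7,-139.3,0.375,-0.085,-0.041,15,-4,-81.7,-139.3,0.375,-0.085,-0.041]
}}

```text
time_s: 18.4
position: [0.4483, -0.3146, 0.1651]
tcp_rot: [0.74, 0.578, -0.271, 0.211]
ft_force: [0.2, 0.1, -1.9]
grip_width: 0.264
```

```bash
python3 st.py
python3 - <<'E'
from workcell import r
from h import *
s=r.get_image("scene");w=r.get_image("wrist");t=r.get_image("top")
cv2.imwrite("pics/w9.png",w["pixels"]);cv2.imwrite("pics/s9.png",s["pixels"]);cv2.imwrite("pics/t9.png",t["pixels"])
cv2.imwrite("pics/t9c.png",cv2.resize(t["pixels"][175:275,250:340],None,fx=6,fy=6,interpolation=cv2.INTER_CUBIC))
cv2.imwrite("pics/s9c.png",cv2.resize(s["pixels"][90:190,190:310],None,fx=6,fy=6,interpolation=cv2.INTER_CUBIC))
E
```

```text
18.4 [-0.9976  0.7988  1.4747  0.5916  1.5526 -0.9796] [ 0.4483 -0.3146  0.1651] [[0.1850968735498889, 0.9701263462008972, -0.15682480610207422], [0.7413798698316704, -0.24259981146991505, -0.625700583412815], [-0.6450542891962132, -0.00045153256627916694, -0.7641366108935689]] [ 0.189   0.1117 -1.9462] [-0.8673  0.216  -0.0042] 0.263788798052324
```

View pics/w9.png

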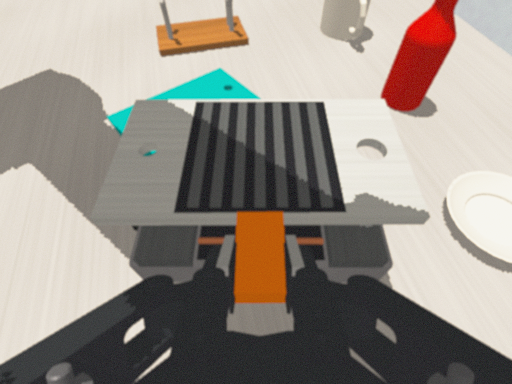

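View pics/t9c.png

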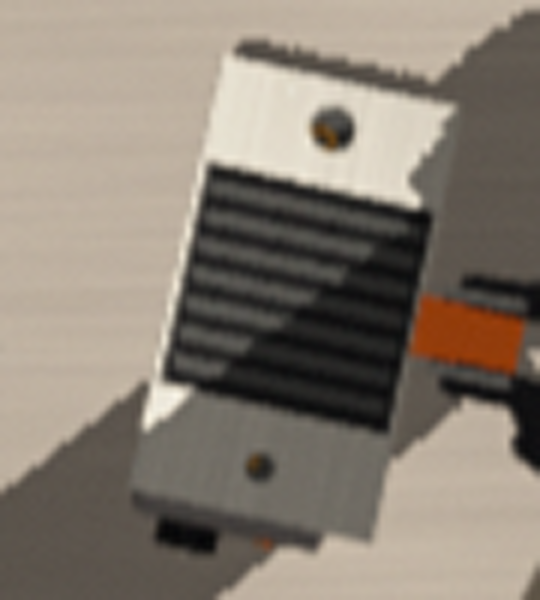

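View pics/s9c.png

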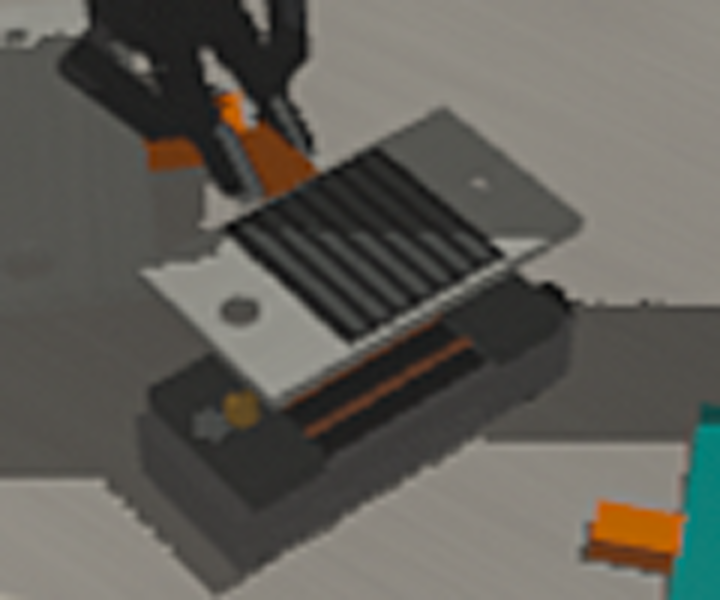

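Run:
```python
from pins import *
np.set_printoptions(precision=4,suppress=True)
t=r.get_image("top");s=r.get_image("scene")
f=lambda x,y:((x+.5)/6-.5+250,(y+.5)/6-.5+175)
g=lambda x,y:((x+.5)/6-.5+190,(y+.5)/6-.5+90)
P={}
for n,a,b in(("big",(333,128),(240,311)),("small",(260,466),(479,183)),("TL",(225,52),(268,402)),("TR",(458,105),(140,270)),("BR",(373,542),(444,105))):
    P[n]=tri([t,s],[f(*a),g(*b)]);print(n,P[n],onz(t,f(*a),.134)[:2],onz(t,f(*a),.130)[:2],onz(s,g(*b),.134)[:2],onz(s,g(*b),.130)[:2])
d=P["big"]-P["small"];print((P["big"]+P["small"])/2,np.arctan2(d[1],d[0]),np.linalg.norm(d))
```

```text
big [ 0.5452 -0.2164  0.1308] [ 0.5449 -0.2159] [ 0.5453 -0.2165] [ 0.5476 -0.2143] [ 0.5447 -0.217 ]
small [ 0.4092 -0.1833  0.127 ] [ 0.4096 -0.1823] [ 0.4093 -0.1827] [ 0.416  -0.1791] [ 0.4122 -0.1816]
TL [ 0.5778 -0.1739  0.128 ] [ 0.5768 -0.1728] [ 0.5773 -0.1732] [ 0.5822 -0.1708] [ 0.5794 -0.1732]
TR [ 0.5535 -0.2675  0.1321] [ 0.5534 -0.2672] [ 0.5538 -0.268 ] [ 0.5549 -0.2659] [ 0.5519 -0.2689]
BR [ 0.3783 -0.2267  0.1311] [ 0.3788 -0.2265] [ 0.3783 -0.2272] [ 0.381  -0.2245] [ 0.377  -0.2272]
[ 0.4772 -0.1998  0.1289] -0.2393760506850537 0.14001245029492146
```

The holes measure 2.0 mm off the pins in y and 0.4 mm in x, with about 54 mm of height above the ledge. I correct and go down to just above the pin tips.

Request:
{"op": "apply_moves", "data": {
  "rows": [15,-0.2,-1,-6,0,0,-0.002,15,-0.4,-2,-14,0,0,-0.002,15,-0.4,-2,-22,0,0,-0.002,15,-0.4,-2,-29,0,0,-0.002,15,-0.4,-2,-35,0,0,-0.002,15,-0.4,-2,-40,0,0,-0.002,15,-0.4,-2,-40,0,0,-0.002,15,-0.4,-2,-40,0,0,-0.002]
}}

```text
time_s: 19.65
position: [0.4478, -0.3168, 0.124]
tcp_rot: [0.741, 0.577, -0.271, 0.21]
ft_force: [-0.1, -0.4, -1.9]
grip_width: 0.269
```

```bash
python3 st.py
python3 - <<'E'
from workcell import r
from h import *
s=r.get_image("scene");w=r.get_image("wrist");t=r.get_image("top")
cv2.imwrite("pics/w10.png",w["pixels"])
a=cv2.resize(t["pixels"][180:265,270:325],None,fx=6,fy=6,interpolation=cv2.INTER_CUBIC)
b=cv2.resize(s["pixels"][105:190,205:280],None,fx=6,fy=6,interpolation=cv2.INTER_CUBIC)
cv2.imwrite("pics/ts10.png",np.hstack([a,b]))
E
```

```text
19.65 [-1.0009  0.8607  1.4815  0.5935  1.4975 -1.0174] [ 0.4478 -0.3168  0.124 ] [[0.18689971698989258, 0.9694050806689383, -0.159129775222451], [0.7420152366997366, -0.24546199128325918, -0.6238283412451628], [-0.6438026749668972, -0.001483377398667718, -0.7651901170931058]] [-0.0924 -0.4468 -1.8719] [-0.8982  0.1978  0.0115] 0.2694569331180019
```

View pics/ts10.png

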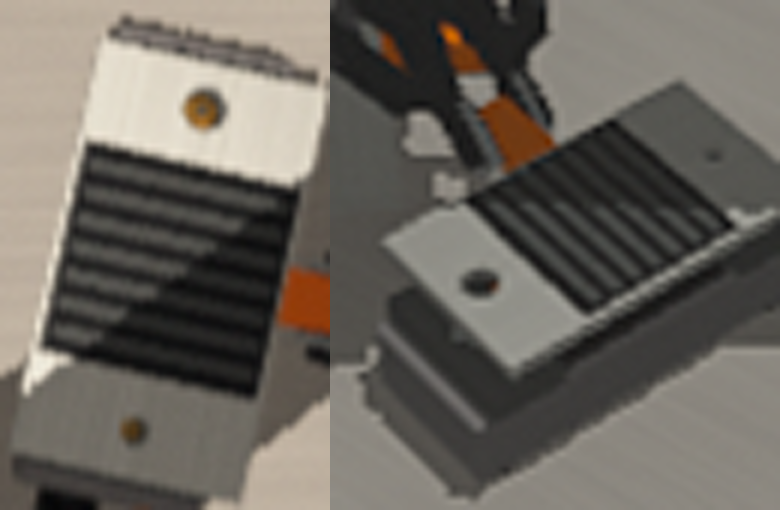

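View pics/w10.png

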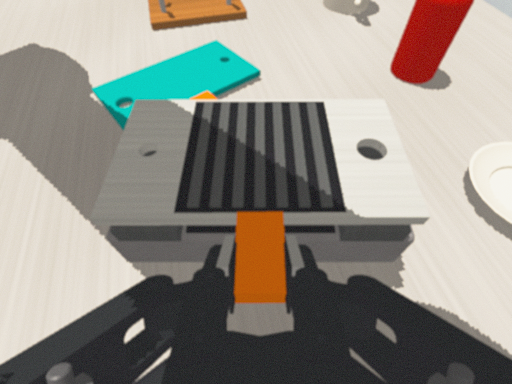

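Run:
```python
from pins import *
np.set_printoptions(precision=4,suppress=True)
t=r.get_image("top");s=r.get_image("scene")
f=lambda x,y:((x+.5)/6-.5+270,(y+.5)/6-.5+180)
g=lambda x,y:((x+.5)/6-.5+205,(y+.5)/6-.5+105)
P={}
for n,a,b in(("big",(204,108),(150,282)),("small",(133,430),(384,154))):
    P[n]=tri([t,s],[f(*a),g(*b)]);print(n,P[n],onz(t,f(*a),.089)[:2],onz(s,g(*b),.089)[:2])
d=P["big"]-P["small"];print((P["big"]+P["small"])/2,np.arctan2(d[1],d[0]),np.linalg.norm(d))
```

```text
big [ 0.5448 -0.2189  0.0898] [ 0.5448 -0.2188] [ 0.5444 -0.2196]
small [ 0.409  -0.1846  0.0873] [ 0.4092 -0.1845] [ 0.4104 -0.1835]
[ 0.4769 -0.2017  0.0886] -0.24726409722995008 0.1401407954533331
```

Hole midpoint is (476.9, −201.7) mm, yaw −0.247, within about 0.3 mm of the seat. I descend slowly over the pins.

Request:
{"op": "apply_moves", "data": {
  "rows": [15,0,0,-2,0,0,0,15,0,0,-4,0,0,0,15,0,0,-6,0,0,0,15,0,0,-8,0,0,0,15,0,0,-10,0,0,0,15,0,0,-12,0,0,0,15,0,0,-14,0,0,0,15,0,0,-14,0,0,0]
}}

```text
time_s: 20.9
position: [0.4478, -0.3167, 0.1097]
tcp_rot: [0.741, 0.577, -0.271, 0.21]
ft_force: [0.3, 0.2, -3.0]
grip_width: 0.27
```

```bash
python3 st.py
```

```text
20.9 [-1.0008  0.8824  1.4834  0.5945  1.4782 -1.0303] [ 0.4478 -0.3167  0.1097] [[0.18670256619653297, 0.9694024981384751, -0.15937674980533825], [0.7421965593021055, -0.2454696302402331, -0.6236095958128289], [-0.6436508518876876, -0.0018593634952366878, -0.7653170085864074]] [ 0.3118  0.1915 -2.9603] [-0.9514  0.259   0.0086] 0.2695843307081237
```

Request:
{"op": "apply_moves", "data": {
  "rows": [15,0,0,-1,0,0,0,15,0,0,-2,0,0,0,15,0,0,-3,0,0,0,15,0,0,-3.8,0,0,0,15,0,0,-4.5,0,0,0,15,0,0,-5,0,0,0,15,0,0,-5.5,0,0,0,15,0,0,-5.5,0,0,0]
}}

```text
time_s: 21.9
position: [0.4478, -0.3167, 0.1043]
tcp_rot: [0.741, 0.577, -0.271, 0.21]
ft_force: [0.0, 0.3, -2.8]
grip_width: 0.266
```

```bash
python3 st.py;python3 - <<'E'
from workcell import r
from h import *
s=r.get_image("scene")
cv2.imwrite("pics/s11.png",cv2.resize(s["pixels"][105:190,195:300],None,fx=7,fy=7,interpolation=cv2.INTER_CUBIC))
E
```

```text
21.9 [-1.0009  0.8905  1.4838  0.5949  1.471  -1.0352] [ 0.4478 -0.3167  0.1043] [[0.18677579678450343, 0.9693963289389724, -0.15932846316699845], [0.7421021650482118, -0.2454948410440587, -0.6237120005671761], [-0.6437384394039792, -0.0017436916000428404, -0.765243609037889]] [ 0.0043  0.2549 -2.7788] [-0.9511  0.2277 -0.0211] 0.265770596294352
```

View pics/s11.png

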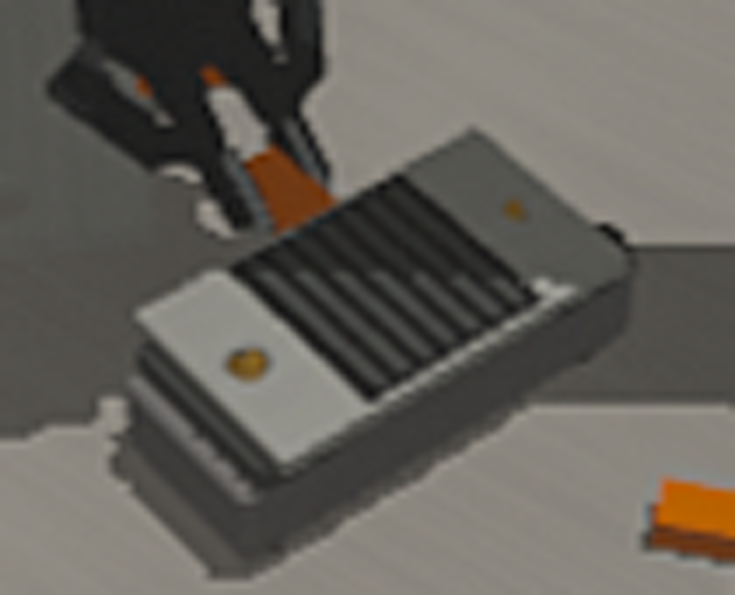

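Request:
{"op": "apply_moves", "data": {
  "rows": [15,0,0,-0.4,0,0,0,15,0,0,-0.8,0,0,0,15,0,0,-1.2,0,0,0,15,0,0,-1.6,0,0,0,15,0,0,-1.9,0,0,0,15,0,0,-2.2,0,0,0,15,0,0,-2.2,0,0,0,15,0,0,-2.2,0,0,0]
}}

```text
time_s: 22.95
position: [0.4478, -0.3167, 0.1022]
tcp_rot: [0.741, 0.577, -0.271, 0.21]
ft_force: [-0.6, -2.0, -0.9]
grip_width: 0.262
```

```bash
python3 st.py
```

```text
22.95 [-1.0009  0.8938  1.4839  0.5952  1.4682 -1.0372] [ 0.4478 -0.3167  0.1022] [[0.18686539205604635, 0.9693913709365907, -0.15925355633522686], [0.7421061714009356, -0.24551516435274684, -0.6236992339593572], [-0.6437078185173654, -0.0016352450950473663, -0.7652696063173383]] [-0.6029 -1.9964 -0.9498] [-0.4239  0.2095  0.0412] 0.2622875427092043
```

Request:
{"op": "apply_moves", "data": {
  "rows": [15,0,0,-0.2,0,0,0,15,0,0,-0.4,0,0,0,15,0,0,-0.6,0,0,0,15,0,0,-0.8,0,0,0,15,0,0,-0.8,0,0,0,15,0,0,-0.8,0,0,0,15,0,0,-0.8,0,0,0,15,0,0,-0.8,0,0,0]
}}

```text
time_s: 23.95
position: [0.4478, -0.3168, 0.1018]
tcp_rot: [0.741, 0.577, -0.271, 0.21]
ft_force: [-2.9, -2.7, 7.5]
grip_width: 0.268
```

```bash
python3 st.py
```

```text
23.95 [-1.0011  0.8946  1.4839  0.5955  1.4679 -1.0379] [ 0.4478 -0.3168  0.1018] [[0.1870803860116198, 0.9693875847542742, -0.15902402238032592], [0.7423272483131956, -0.2455314731966328, -0.6234296689135437], [-0.6433903835009527, -0.0014164018378412524, -0.7655369411232428]] [-2.8906 -2.6655  7.4677] [0.4354 0.1547 0.218 ] 0.26750193644151005
```

Request:
{"op": "apply_moves", "data": {
  "rows": [15,0,0,-0.3,0,0,0,15,0,0,-0.6,0,0,0,15,0,0,-0.6,0,0,0,15,0,0,-0.6,0,0,0,15,0,0,-0.6,0,0,0,15,0,0,-0.6,0,0,0,15,0,0,-0.6,0,0,0,15,0,0,-0.6,0,0,0]
}}

```text
time_s: 24.95
position: [0.4478, -0.3168, 0.1016]
tcp_rot: [0.741, 0.577, -0.27, 0.21]
ft_force: [-4.4, -5.3, 13.9]
grip_width: 0.261
```

```bash
python3 st.py;python3 - <<'E'
from workcell import r
from h import *
s=r.get_image("scene");w=r.get_image("wrist")
cv2.imwrite("pics/s12.png",cv2.resize(s["pixels"][105:190,195:300],None,fx=7,fy=7,interpolation=cv2.INTER_CUBIC))
cv2.imwrite("pics/w12.png",w["pixels"])
E
```

```text
24.95 [-1.0012  0.895   1.4839  0.5958  1.468  -1.0384] [ 0.4478 -0.3168  0.1016] [[0.18728737223408357, 0.9693900592608721, -0.15876508812662454], [0.7425702321205278, -0.2455229181214935, -0.6231436006616549], [-0.6430496797060998, -0.0011873008504171279, -0.7658235434788965]] [-4.4118 -5.3142 13.9332] [1.2491 0.138  0.3989] 0.26124638901458996
```

View pics/s12.png

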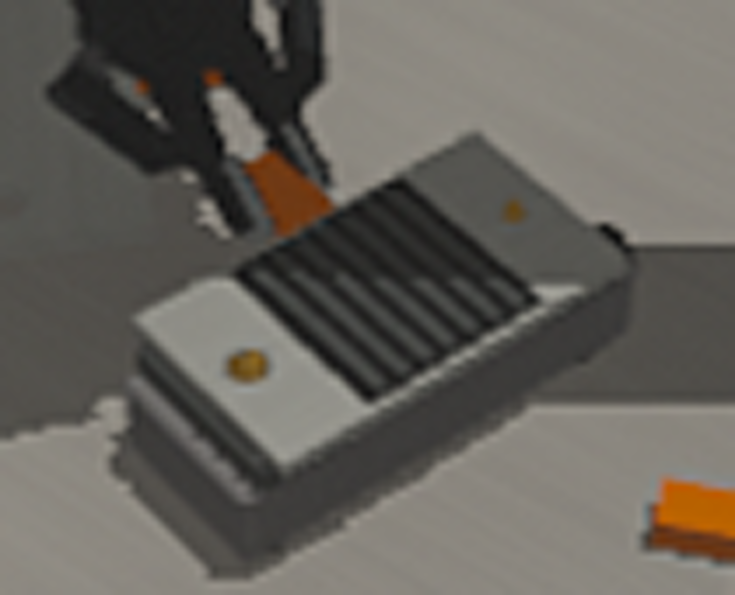

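View pics/w12.png

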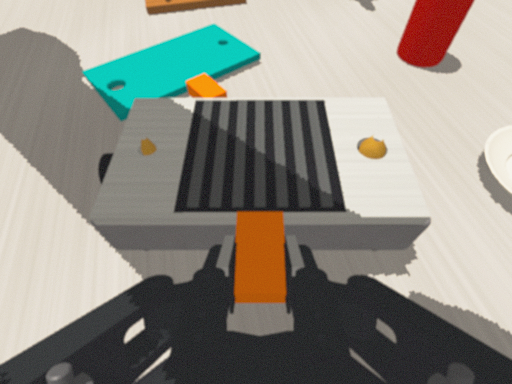

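Resting on the ledges with both pins through their holes, at wrist (148,147) and (372,148). I ease off, open and back out.

Request:
{"op": "apply_moves", "data": {
  "rows": [15,0,0,0.6,0,0,0,30,0,0,0.8,0,0,0,40,0,0,0.8,0,0,0,60,0,0,0.8,0,0,0,70,0,0,0.8,0,0,0,70,-2,-7,7,0,0,0,70,-7,-28,25,0,0,0,70,-15,-59,52,0,0,0]
}}

```text
time_s: 26.05
position: [0.4324, -0.3761, 0.1534]
tcp_rot: [0.741, 0.578, -0.271, 0.209]
ft_force: [0.4, -0.8, 0.3]
grip_width: 0.819
```

Request:
{"op": "apply_moves", "data": {
  "rows": [70,-5,-15,20,0,0,0,70,-10,-30,50,0,0,0,70,-15,-40,80,0,0,0,70,-15,-50,110,0,0,0,70,-15,-60,130,0,0,0,70,-15,-60,130,0,0,0,70,-15,-60,130,0,0,0,70,-15,-60,130,0,0,0]
}}

```text
time_s: 27.05
position: [0.4176, -0.4353, 0.282]
tcp_rot: [0.741, 0.578, -0.271, 0.209]
ft_force: [0.1, -0.7, -0.8]
grip_width: 0.818
```

```bash
python3 st.py;python3 - <<'E'
from pins import *
s=r.get_image("scene");w=r.get_image("wrist");t=r.get_image("top")
a=cv2.resize(t["pixels"][180:265,270:340],None,fx=6,fy=6,interpolation=cv2.INTER_CUBIC)
b=cv2.resize(s["pixels"][105:190,205:265],None,fx=6,fy=6,interpolation=cv2.INTER_CUBIC)
cv2.imwrite("pics/ts13.png",np.hstack([a,b]));cv2.imwrite("pics/w13.png",w["pixels"]);cv2.imwrite("pics/t13.png",t["pixels"])
cv2.imwrite("pics/s13.png",cv2.resize(s["pixels"][105:190,195:300],None,fx=7,fy=7,interpolation=cv2.INTER_CUBIC))
E
```

```text
27.05 [-1.1233  0.7505  1.1693  0.5459  1.9113 -0.8766] [ 0.4176 -0.4353  0.282 ] [[0.1861921562310523, 0.9694252723283762, -0.15983467186153644], [0.7430304470142158, -0.24537041500212634, -0.622654891775162], [-0.642836087792126, -0.0028285707942179994, -0.7659985400895852]] [ 0.1224 -0.7356 -0.7703] [-0.4387  0.1305 -0.0416] 0.8179953862188263
```

View pics/s13.png

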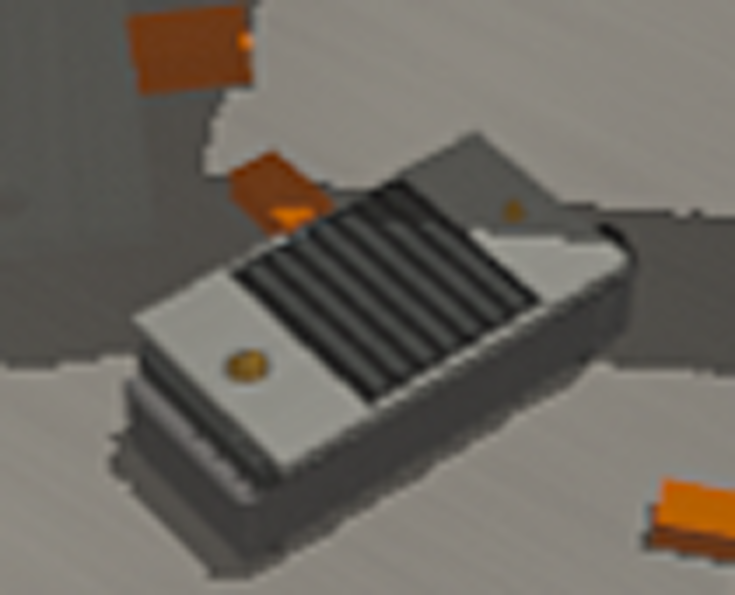

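View pics/w13.png

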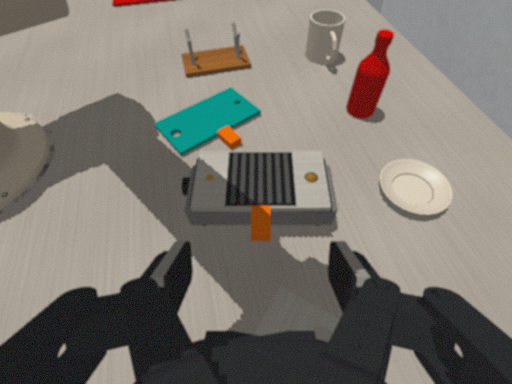

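View pics/t13.png

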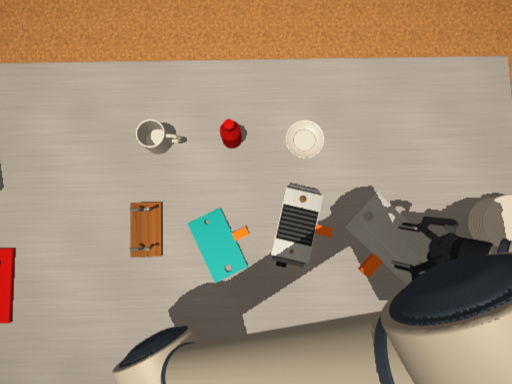

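Run:
```python
from h import *
from workcell import r
s0=cv2.imread("pics/scene0.png");s1=r.get_image("scene")
a=cv2.resize(s0[120:180,205:295],None,fx=8,fy=5,interpolation=cv2.INTER_CUBIC);b=cv2.resize(s1["pixels"][120:180,205:295],None,fx=8,fy=5,interpolation=cv2.INTER_CUBIC)
cv2.imwrite("pics/cmp.png",np.vstack([a[:,:720],b[:,:720]]))
px,py=np.array([np.cos(.247),-np.sin(.247)]),np.array([np.sin(.247),np.cos(.247)])
for x in(.09,-.09):
  for y in(.05,-.05):
    p=np.array([.477,-.2019])+x*px+y*py
    print(x,y,[ (proj(s1,(*p,z))-[205,120])*[8,5] for z in(.068,.071)])
```

```text
0.09 0.05 [array([240.50585166, 255.67717192]), array([240.21957148, 252.0872759 ])]
0.09 -0.05 [array([ 70.14511624, 149.9382573 ]), array([ 69.46182515, 146.2657101 ])]
-0.09 0.05 [array([636.80211925, 107.79438337]), array([637.46950876, 104.10624204])]
-0.09 -0.05 [array([460.04293698,  15.68866531]), array([460.28262086,  11.95845841])]
```

View pics/cmp.png

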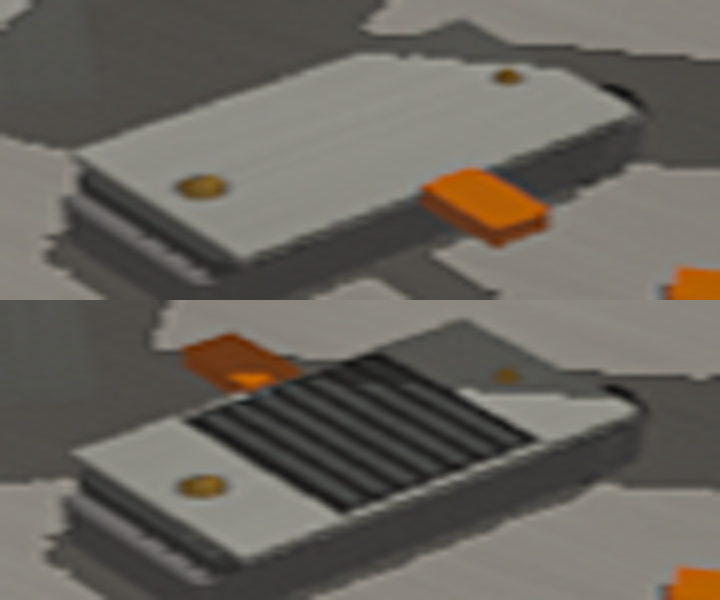

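Run:
```python
from h import *
from workcell import r
s0=cv2.imread("pics/scene0.png",0).astype(float);s1=cv2.cvtColor(r.get_image("scene")["pixels"],cv2.COLOR_BGR2GRAY).astype(float)
from scipy.ndimage import gaussian_filter1d as g
for x in(238,241,244,247,250,253,255,275,277,279,281,283):
    o=[]
    for s in(s0,s1):
        yc=int(round(120+(255.7+(x-235.06)*(107.8-255.7)/(284.6-235.06))/5))
        c=g(s[:,x],.7)[yc-6:yc+7];d=-np.diff(c);k=d.argmax();
        off=0
        if 0<k<len(d)-1: off=.5*(d[k-1]-d[k+1])/(d[k-1]-2*d[k]+d[k+1])
        o.append((round(yc-6+k+.5+off,2),round(d[k],1)))
    print(x,o)
for x in(216,219,222,225,228,231,234):
    o=[]
    for s in(s0,s1):
        yc=int(round(150+(x-213.8)*(171.1-150)/(235.06-213.8)))
        c=g(s[:,x],.7)[yc-5:yc+6];d=-np.diff(c);k=d.argmax();off=0
        if 0<k<len(d)-1: off=.5*(d[k-1]-d[k+1])/(d[k-1]-2*d[k]+d[k+1])
        o.append((round(yc-5+k+.5+off,2),round(d[k],1)))
    print('end',x,o)
```

```text
238 [(np.float64(169.42), np.float64(32.0)), (np.float64(169.71), np.float64(28.1))]
241 [(np.float64(167.75), np.float64(28.1)), (np.float64(167.77), np.float64(30.1))]
244 [(np.float64(165.74), np.float64(29.7)), (np.float64(165.73), np.float64(35.2))]
247 [(np.float64(163.83), np.float64(27.4)), (np.float64(164.76), np.float64(27.9))]
250 [(np.float64(162.4), np.float64(31.8)), (np.float64(162.91), np.float64(24.8))]
253 [(np.float64(160.79), np.float64(26.2)), (np.float64(161.69), np.float64(20.9))]
255 [(np.float64(159.47), np.float64(32.6)), (np.float64(159.89), np.float64(25.6))]
275 [(np.float64(147.46), np.float64(33.1)), (np.float64(147.44), np.float64(33.4))]
277 [(np.float64(146.51), np.float64(36.8)), (np.float64(146.5), np.float64(38.6))]
279 [(np.float64(144.8), np.float64(29.8)), (np.float64(144.75), np.float64(31.4))]
281 [(np.float64(143.8), np.float64(34.0)), (np.float64(143.78), np.float64(34.1))]
283 [(np.float64(137.5), np.float64(23.6)), (np.float64(142.95), np.float64(27.6))]
end 216 [(np.float64(152.55), np.float64(30.9)), (np.float64(152.63), np.float64(30.4))]
end 219 [(np.float64(155.58), np.float64(29.1)), (np.float64(155.67), np.float64(30.7))]
end 222 [(np.float64(158.58), np.float64(29.7)), (np.float64(158.62), np.float64(30.7))]
end 225 [(np.float64(161.58), np.float64(29.3)), (np.float64(161.67), np.float64(30.5))]
end 228 [(np.float64(164.59), np.float64(28.5)), (np.float64(164.34), np.float64(31.5))]
end 231 [(np.float64(167.54), np.float64(28.9)), (np.float64(167.4), np.float64(33.4))]
end 234 [(np.float64(170.74), np.float64(27.9)), (np.float64(170.59), np.float64(37.3))]
```

The plate edges coincide with those of the originally seated plate to about 0.1 px, so it is fully home and flat (the rib shadow explains the differences at columns 247–255). The bystanders are where they were, so I hand in.

Run:
```python
from workcell import r
print(r.get_obs()["time_s"]); print(r.finish_job())
```

```text
27.3
the job is handed in; nothing more can be done
None
```

The plate is turned over and seated on the griddle's two pins, ribbed side up with the big hole on the big pin. I handed the job in at 27.3 s with the gripper open and well clear.

- **What I did:** I took the smaller bare-metal plate off the griddle by its lug and stood it lug-up in the stand. I regripped it from the ribbed side, turned it the rest of the way over and lowered it slowly onto the pins. The wrist force at set-down was about 14 N, so it was not dropped. The highest reading was 23 N, when the plate touched the stand's floor.
- **Seating check:** in the scene camera, the plate's edges line up with those of the originally seated plate to about 0.1–0.3 px. The exceptions are a few columns beside the black ribs, off by 0.4–0.9 px, and one end column where the edge finder missed. Both pins show through their holes.
- **Other objects:** the mug, sauce bottle and saucer look unmoved in the last top view. I compared them by eye only.
- **Disagreements:** after the regrip, the plate sat about 4 mm off its expected height in the fingers and about 2 mm off sideways over the griddle. I corrected the sideways error from the camera before lowering, and took the final height from the contact force.

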